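# Free the inspection hatch of a gear guard

### The arm

A 6-joint arm with a two-finger parallel gripper is mounted at the origin on a cart in front of the work surface, level with it; the furniture and walls round the work are solid. World frame = base frame: x ahead of the robot, y to its left, z up, the work surface at z = 0. Lengths are in m, angles in rad, forces in N, time in s.
With the tool pointing down it reaches from about 0.225 to 0.875 m from the base axis. Payload 3.4 kg.
Tool frame: the origin (TCP) lies midway between the tips of the shut fingers; the grasp point (between the pads) lies 19 mm behind it (manip.pinch_z is the z of the grasp point in the tool frame, in m); z points along the fingers, x is the direction in which the jaws open and shut, and the axes are right-handed (so a half turn about z gives the same grasp; the last joint's range is limited). The gripper opens to 85 mm and grips with 20 to 120 N. Pads are 22 mm wide; open, the fingers measure 114 mm over their backs; the gripper's body (76 mm by 85 mm) begins 54 mm behind the grasp point. The pads swing forward as they close: fully open they stand 13 mm farther back than shut.
Start: joints at [-1.265, 0.276, 1.505, -0, 1.361, -0.121], TCP at [0.238, -0.523, 0.231] pointing down, gripper open.
Joint ranges: [-2.89, 2.89], [-0.75, 2.08], [0.22, 2.7], [-1.18, 4.32], [0.11, 2.71], [-2.7, 2.7]. Speed limits (rad/s): [2.57, 2.57, 3.14, 3.14, 3.14, 3.14].

### API

Orientations are given as a unit quaternion [w, x, y, z].
In Python, from rig import manip gives the robot as it stands. The module is installed in compiled form; this text tells all that it offers.
- The arm moves only by the tool drive_tool, never from a script. Its argument "steps" is a list of rows, each a list of 5 numbers: the shift along the tool's x, y, z in mm, then the turn about the tool's z in rad, then the gripper command: -1 is shut, 1 is fully open, values between are in proportion. A call has 1 to 5 rows; each row is the pose to reach, as a shift and turn from the pose measured when the call began, along the tool's axes at that moment; what a row does not reach only later rows make up. A row lasts 1/10 s, in which the tool goes at most 50 mm and 8.59 degrees, less where a joint would pass 70% of its speed; a pose out of reach is approached as far as the arm can. A call with a gripper value outside its range is refused whole. The fingers move at their own pace and stop on an object; "squeeze" is the grip in N (left out, the last holds). Time passes only in rows, so rows that repeat a pose let the fingers close. It gives the time, the measured TCP pose, the force and the opening at its end, in the units of the state.
- manip.get_state(): the state, without advancing time (a new reading comes with each control period).
- manip.get_image(name): name is "scene" or "top"; returns the picture (400x640x3 uint8, blue, green, red); there is no depth.
- manip.get_calibration(name): a dict with "camera_matrix" (3x3 intrinsics, pixels), "rvec" (rotation vector, rad) and "tvec" (3), from world to camera coordinates, as OpenCV has them. Camera axes: x right, y down, z forward; pixel columns grow to the right and rows downward; lengths in m; the calibration is good to about 2 mm. A picture is of the moment at which its call begins. get_calibration takes no time and is no camera call.
- manip.sign_off(): hands the job in, once; it reports no verdict.
Trained networks look in the newest picture that a camera, given by its name, has taken for a name from the list of things; names that differ only in an ending like _2 or _b are one class to them, and where a whole thing is asked for, a point or a joint stands for the part that bears it (a point fixed in the world has none). Each returns a list of dicts, best first, with "conf" (0 to 1); they miss things now and then, are a little off and sometimes report something else, mostly with a low value. They report only what shows in the picture. A call takes as long as a camera call. They do not tell look-alikes from the thing itself.
- manip.masks_of(camera, name): "pixels" (400x640 bool, what is visible of it) and "location" ([column, row] in pixels, amid what is visible of it).
The state is a dict: "clock": time; "qpos": joint angles; "qd": joint speeds; "effort": joint torques, N m; "position": TCP position; "ee_rot": TCP orientation; "contact_force": force on the tool from outside, world axes, zero at the start; "moment": the same for the moment, N m; "width": finger opening in m.
Only numpy, scipy, OpenCV 4.12 (cv2) and the standard library are available. Lean on these libraries where they do the work, as an engineer would, in place of code of your own. Each camera call takes 0.05 s, during which the arm holds its last target.

### The job

Take the green-handled screwdriver out of the rack and use it to give the slotted fastener on the gear guard's sloping hatch a quarter turn anticlockwise, so that the hatch is released and springs ajar. Then put the screwdriver back upright in the rack hole it came from, and do not disturb the spray can or the tape measure.

Things in the scene. Friction and masses are not known exactly. Their poses are not given: they have to be found in the camera images.
- cam (a joint): turn of the slotted fastener, rad: 0 = locked (slot across the hatch, at the two red ticks), pi/2 = fully open (slot up the slope, at the green tick), a stop at each end. Grows as the head turns anticlockwise, seen facing the hatch. Starts at 0 to 0.3. Steady friction of about 0.08 N m; stays where it is left. Its tongue behind the hatch comes clear of the frame at about 1.1 rad.
- slot (a point): centre of the slot's mouth, on top of the fastener's steel head (36 mm disc, 10.5 mm proud of the hatch). x runs along the slot and turns with the head; z points square out of the hatch, 30 degrees from vertical while shut. Slot closed at both ends, 6 x 20 mm, floor 8 mm below this point; its top 3 mm flare out by 3 mm all round (to 12 x 26 mm). Blade play in it: about 0.2 rad each way.
- hatch (a joint): opening of the hatch about the hinge along its upper edge, rad: 0 = shut (locked, it has 1 mm of play). The hatch is a cream panel, 160 mm (up the slope) x 166 x 4 mm, sloping at 30 degrees, face up and towards the robot, on a fixed green-grey guard 200 x 190 x 145 mm with a motor on its right. Once unlocked, a spring (about 2.5 N at the fastener) raises it to about 0.35 rad, where it stays.
- hatch_edge (a point): middle of the lower, free edge of the hatch. x points up the slope to the hinge (165 mm away), y along the edge, z out of the panel. The fastener's axis lies 35 mm up the slope from here.
- driver_handle (a point): centre of the screwdriver's green handle, on its axis; at the start upright in the rack. z runs up the handle away from the blade, x along the blade's width, y along its thickness. The handle is a hexagonal bar, 28 mm across flats, reaching 41 mm above (then a 4 mm black cap) and 41 mm below this point; two flats face +y and -y, the others at 60 degree steps. About 130 g.
- driver_tip (a point): middle of the end of the screwdriver's flat blade, 145 mm from driver_handle along the handle's -z, axes as there. The blade is 16 mm wide (along x) and 3 mm thick (along y) over its last 14 mm; the shaft above is round, 9 mm. It drives the fastener only when its end is in the straight part of the slot, below the flare.
- driver_collar (a point): centre of the underside of the black collar (34 mm disc) at the foot of the handle, 98 mm from the end of the blade. In the rack the collar rests on the top board.
- rack_hole (a point): centre of the mouth of the screwdriver's hole in the wooden tool rack: round, 25 mm across with a 3 mm chamfer, through an 18 mm board whose top is 112 mm above the worktop. The rack (70 x 170 mm, y along its length, z up) is fixed; its other hole, 80 mm away along +y, holds a red-handled screwdriver (fixed) that reaches 205 mm above the worktop.
- spray_can_mid (a point): centre, half-way up, of a standing spray can, 67 mm across and 189 mm tall: a bystander.
- measure_mid (a point): centre, half-way up, of a yellow tape measure, 43 x 79 x 66 mm: a bystander.
There are look-alikes about, which are no part of the job. Leave any red look-alike of the part that bears driver_handle alone.

How it is judged:
On the way:
1. the fastener is turned open with the blade of the screwdriver in its slot (value of joint cam above 1.05 rad and distance between driver_tip and slot below 0.015 m), for 0.1 s.
At the end, for the whole second after the job is handed in: The hatch stands ajar by more than 0.18 rad (10 degrees) and is at rest; the screwdriver stands upright (within 10 degrees) in its rack hole, its collar within 15 mm of the hole's mouth, released (value of joint hatch above 0.18 rad and velocity of joint hatch between -0.1 and 0.1 rad/s and horizontal distance between driver_collar and rack_hole below 0.015 m and distance between driver_collar and rack_hole below 0.018 m and angle between driver_handle's own z axis and vertical below 0.17 rad); the robot touches nothing.
It fails at once if the spray can or the tape measure is shifted by more than 30 mm (distance of any of spray_can_mid, measure_mid from where it was at the start of the episode above 0.03 m).
It also fails if it takes over 51 s, if anything falls off the work surface, if the arm or the gripper's body presses on something with over 40 N, if the wrist force passes 120 N, or if a joint passes its speed limit or range.

## Working session

There is one attempt and no reset: what is moved stays moved. The work goes in short steps, Python scripts to look and compute and a tool call to move; the robot and the scene stay as the last step left them, time stands still between calls to the robot, and variables do not carry over. Pictures are saved under pics/ and viewed, and the job is handed in when it is done.

Besides the shell and the picture viewer there is one more tool, called as name(argument=value, ...) on one line, values as JSON. drive_tool: Moves the arm, as the interface text tells. Its arguments: {"type":"object","properties":{"steps":{"type":"array","items":{"type":"array","items":{"type":"number"}}},"squeeze":{"type":"number"}},"required":["steps"]}

```bash
mkdir -p pics; ls; python3 - <<'E'
from rig import manip
import cv2
for n in("scene","top"):
    im=manip.get_image(n); cv2.imwrite(f"pics/{n}0.png",im)
    c=manip.get_calibration(n); print(n,c)
print(manip.get_state(), manip.pinch_z)
E
```

```text
pics
scene {'camera_matrix': array([[362.33356045,   0.        , 321.58233364],
       [  0.        , 362.33356045, 201.60830529],
       [  0.        ,   0.        ,   1.        ]]), 'rvec': array([ 1.09365447, -2.18942203,  1.15872985]), 'tvec': array([0.44997005, 0.30442672, 0.85152913])}
top {'camera_matrix': array([[491.33924947,   0.        , 322.8595959 ],
       [  0.        , 491.33924947, 203.10953041],
       [  0.        ,   0.        ,   1.        ]]), 'rvec': array([ 2.15881887, -2.19944603,  0.0509489 ]), 'tvec': array([0.17276776, 0.53114563, 1.27885257])}
{'clock': 0.1, 'qpos': array([-1.26499011e+00,  2.76566733e-01,  1.50601920e+00,  2.84625110e-05,
        1.36070091e+00, -1.21046238e-01]), 'qd': array([-0.00022599, -0.00167039, -0.00287707, -0.00177713, -0.00016139,
        0.00066257]), 'effort': array([ 1.71736105e-03, -4.17698979e+01, -2.46404850e+01, -1.74995366e-04,
        5.85549715e-03,  4.20539934e-06]), 'position': array([ 0.23789133, -0.52296227,  0.23050122]), 'ee_rot': array([-5.51881944e-04,  8.40833303e-01, -5.41293487e-01, -6.42797222e-04]), 'contact_force': array([ 0.15136202, -0.59043194,  0.36113122]), 'moment': array([ 0.01184677, -0.00880637, -0.01668182]), 'width': 0.08537223528914392} -0.0187
```

View pics/scene0.png

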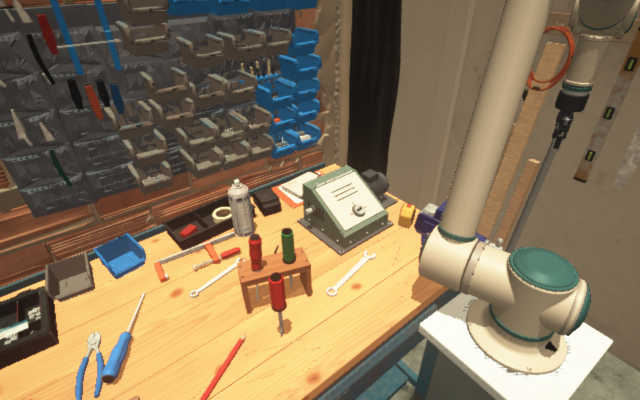

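View pics/top0.png

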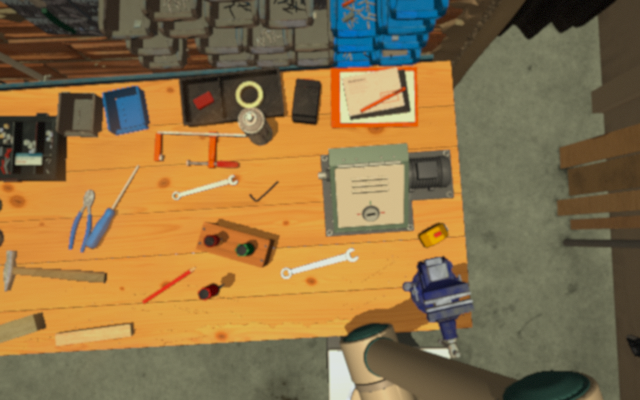

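```bash
cat > h.py <<'E'
import numpy as np, cv2
from rig import manip
from scipy.spatial.transform import Rotation as R
C={n:manip.get_calibration(n) for n in("scene","top")}
def P(n):
    c=C[n]; return c["camera_matrix"]@np.c_[cv2.Rodrigues(c["rvec"])[0],c["tvec"]]
def proj(n,p):
    c=C[n]; return cv2.projectPoints(np.array(p,float).reshape(-1,3),c["rvec"],c["tvec"],c["camera_matrix"],None)[0].reshape(-1,2)
def tri(a,b):
    X=cv2.triangulatePoints(P("scene"),P("top"),np.array(a,float).reshape(2,1),np.array(b,float).reshape(2,1))
    X=X[:3,0]/X[3,0]; return X, np.linalg.norm(proj("scene",X)[0]-a), np.linalg.norm(proj("top",X)[0]-b)
def atz(n,px,z):
    c=C[n]; Rm=cv2.Rodrigues(c["rvec"])[0]; o=-Rm.T@c["tvec"]
    d=Rm.T@np.linalg.inv(c["camera_matrix"])@np.array([px[0],px[1],1.]); return o+d*(z-o[2])/d[2]
def crop(im,x0,y0,x1,y1,k,f):
    cv2.imwrite(f,cv2.resize(im[y0:y1,x0:x1],None,fx=k,fy=k,interpolation=cv2.INTER_CUBIC))
def st():
    s=manip.get_state(); q=s["ee_rot"]; r=R.from_quat([q[1],q[2],q[3],q[0]]).as_matrix()
    return s,r
E
python3 - <<'E'
from h import *
a=manip.get_image("scene");b=manip.get_image("top")
crop(a,220,210,340,345,6,"pics/s1.png") if 0 else crop(a,225,215,335,345,4,"pics/s1.png")
crop(b,180,200,370,310,4,"pics/t1.png"); crop(a,290,160,400,250,6,"pics/s2.png"); crop(b,310,130,470,260,4,"pics/t2.png")
for n in ("driver_handle","rack_hole","slot","hatch_edge","spray_can_mid","measure_mid"):
    for c in("scene","top"):
        try:
            for d in manip.masks_of(c,n): print(n,c,round(d["conf"],2),np.round(d["location"],1),d["pixels"].sum())
        except Exception as e: print(n,c,e)
for c in C:
    cc=C[c]; print(c,"cam at",-cv2.Rodrigues(cc["rvec"])[0].T@cc["tvec"])
E
```

```text
driver_handle scene 0.65 [292.8 247.5] 462
driver_handle scene 0.64 [279.9 292.2] 627
driver_handle top 0.63 [206.3 289.7] 290
driver_handle top 0.58 [242.9 249.7] 200
driver_handle top 0.52 [232.9 244. ] 1910
rack_hole scene 0.87 [264.5 271.3] 2167
rack_hole top 0.61 [233.5 243.4] 1891
slot scene 0.66 [290.1 244.1] 483
slot scene 0.39 [360.9 207.7] 73
slot top 0.42 [372.1 214.8] 170
hatch_edge scene 0.83 [347.  196.6] 2211
hatch_edge top 0.91 [370.6 192.1] 4278
hatch_edge top 0.27 [242.8 249.6] 212
spray_can_mid scene 0.88 [240.9 208. ] 1170
spray_can_mid top 0.68 [233.9 243.2] 1950
measure_mid scene 0.85 [410.3 211.2] 296
measure_mid scene 0.55 [360.  208.8] 101
measure_mid top 0.87 [431.3 231.7] 511
scene cam at [-0.16692384  0.67524586  0.73241381]
top cam at [0.44938627 0.13957294 1.31377305]
```

```bash
ls pics
```

```text
s1.png
s2.png
scene0.png
t1.png
t2.png
top0.png
```

View pics/s1.png

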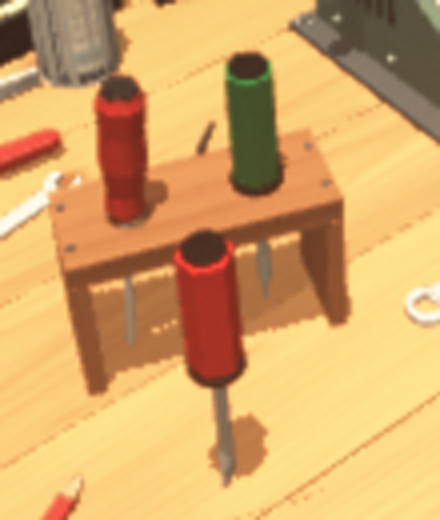

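View pics/t1.png

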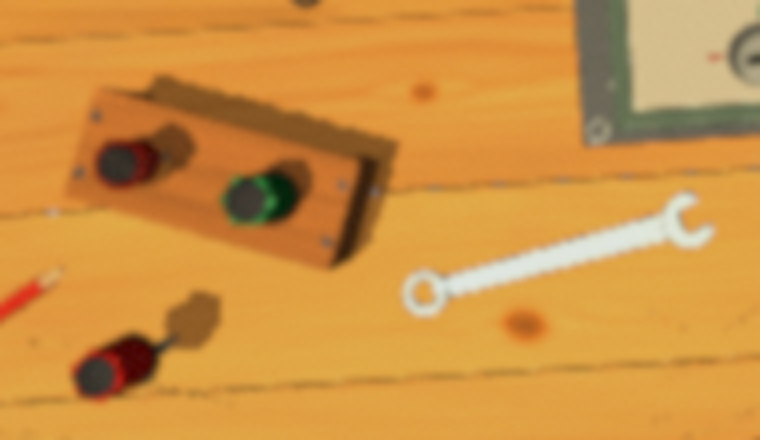

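View pics/s2.png

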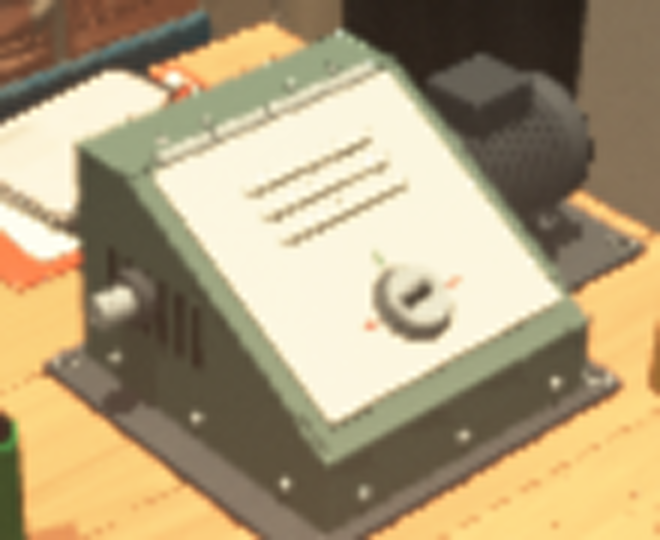

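View pics/t2.png

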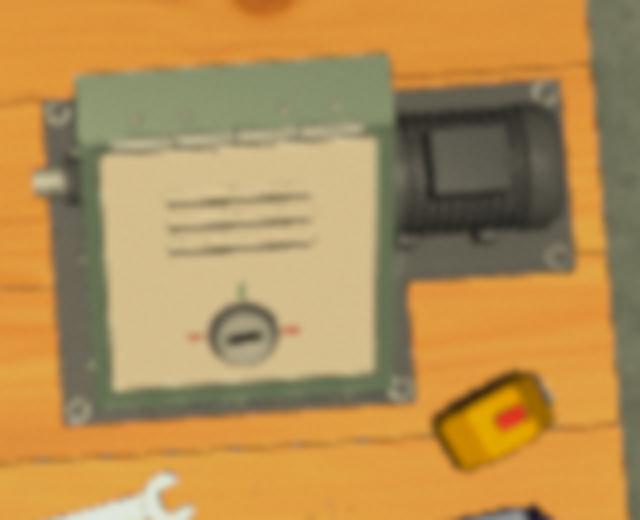

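```bash
python3 - <<'E'
from h import *
t=lambda x,y:(180+(x+.5)/4-.5,200+(y+.5)/4-.5)
print("board corners",[np.round(atz("top",t(*p),.112),4) for p in((105,88),(65,192),(330,268),(370,158))])
print("caps g,r(205)",atz("top",t(248,199),.204),atz("top",t(120,163),.205))
s=lambda x,y:(225+(x+.5)/4-.5,215+(y+.5)/4-.5)
print("cap tri",tri(s(250,67),t(248,199)), "scene atz",atz("scene",s(250,67),.204))
print("collar scene", atz("scene",s(258,182),.114))
print("tip scene z.014",atz("scene",s(264,298),.014))
u=lambda x,y:(290+(x+.5)/6-.5,160+(y+.5)/6-.5); v=lambda x,y:(310+(x+.5)/4-.5,130+(y+.5)/4-.5)
X,e1,e2=tri(u(415,296),v(243,338)); print("slot",X,e1,e2)
# hatch corners
cs=[(153,175),(388,68),(565,303),(330,424)]; ct=[(100,155),(378,138),(375,372),(113,391)]
H=[]
for a,b in zip(cs,ct):
    x,e,f=tri(u(*a),v(*b)); H.append(x); print("hatch",np.round(x,4),round(e,1),round(f,1))
H=np.array(H); up=(H[0]+H[1]-H[2]-H[3]); up/=np.linalg.norm(up); la=H[0]-H[1]+H[3]-H[2]; la/=np.linalg.norm(la)
n=np.cross(up,la); print(up,la,n, np.degrees(np.arccos(n[2])))
for nm,a,b in(("green",(378,258),(240,290)),("redL",(370,326),(193,337)),("redR",(455,282),(290,329))): print(nm,tri(u(*a),v(*b)))
E
```

```text
board corners [array([0.4881, 0.4494, 0.112 ]), array([0.4249, 0.4741, 0.112 ]), array([0.3759, 0.312 , 0.112 ]), array([0.4423, 0.2868, 0.112 ])]
caps g,r(205) [0.42104159 0.34475807 0.204     ] [0.44260024 0.41699878 0.205     ]
cap tri (array([0.42104015, 0.34582683, 0.19915625]), np.float64(0.16459525814000028), np.float64(0.09297921345178278)) scene atz [0.41597965 0.34909338 0.204     ]
collar scene [0.41583374 0.3500727  0.114     ]
tip scene z.014 [0.41473017 0.35324216 0.014     ]
slot [0.50019904 0.04428797 0.09084271] 0.3189941911145795 0.21489826544033977
hatch [0.6091 0.131  0.1429] 0.1 0.0
hatch [ 0.6158 -0.0346  0.1463] 0.3 0.2
hatch [ 0.4777 -0.0417  0.0622] 0.2 0.1
hatch [0.4692 0.1255 0.066 ] 0.4 0.2
[0.86467101 0.03889155 0.5008308 ] [-0.04535153  0.9989702   0.00133416] [-0.50026315 -0.02386705  0.86554436] 30.055077149393604
green (array([0.52926779, 0.04575078, 0.09936153]), np.float64(0.048201401697401995), np.float64(0.033035040185338635))
redL (array([0.50130924, 0.07458341, 0.0845803 ]), np.float64(0.0030445780894715244), np.float64(0.0020185450697322313))
redR (array([0.50502677, 0.01372778, 0.08407178]), np.float64(0.14495990076768359), np.float64(0.0990588373783091))
```

```bash
python3 - <<'E'
from h import *
a=cv2.imread("pics/scene0.png");b=cv2.imread("pics/top0.png")
A=cv2.resize(a[222:300,270:312],None,fx=7.5,fy=7.5,interpolation=cv2.INTER_CUBIC)
B=cv2.resize(b[232:266,228:262],None,fx=11,fy=11,interpolation=cv2.INTER_CUBIC)
o=np.zeros((600,800,3),np.uint8);o[:A.shape[0],:A.shape[1]]=A;o[:B.shape[0],350:350+B.shape[1]]=B
cv2.imwrite("pics/z1.png",o)
E
```

```text
(no output)
```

View pics/z1.png

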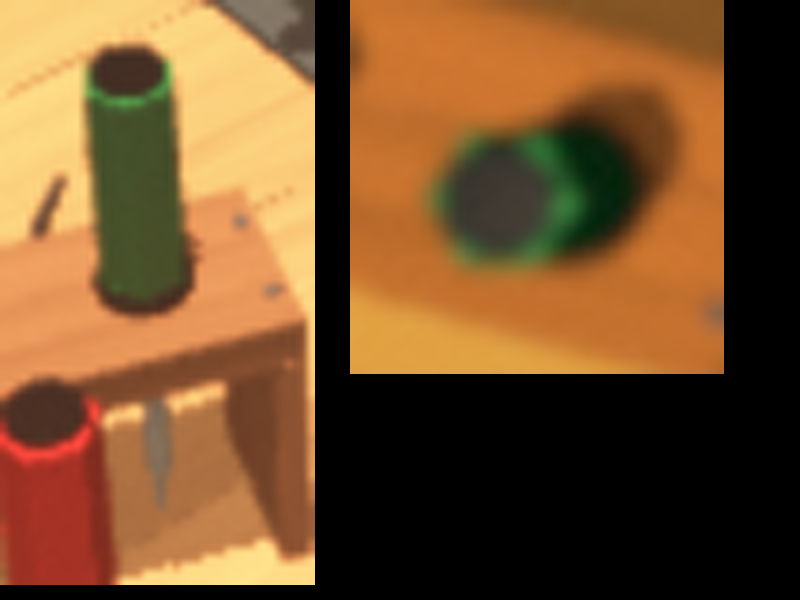

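Green handle in the rack (scene ≈ (288,247), top ≈ (242,250)) is the driver. The red ones, in the rack at top (209,240) and loose at top (206,290), are look-alikes. In the enlarged crop above, only this one is green, and its blade is seen edge-on, so its width lies about −30° in world. The slot is at about (0.500, 0.044, 0.091), with its normal at 30.06°.

```bash
cat >> h.py <<'E'
def to(tcp,xang=None):
    """print shift (tool mm) and turn for TCP target, tool-x world angle (deg)"""
    s,r=st(); d=r.T@(np.array(tcp)-s["position"])*1000
    a=np.degrees(np.arctan2(r[1,0],r[0,0])); t=0
    if xang is not None: t=-np.radians((xang-a+180)%360-180)
    return np.round(d,1),round(t,3)
def show():
    s,r=st(); print("t",round(s["clock"],2),"tcp",np.round(s["position"],4),"xang",round(np.degrees(np.arctan2(r[1,0],r[0,0])),1),"z",np.round(r[:,2],3),"F",np.round(s["contact_force"],1),"M",np.round(s["moment"],2),"w",round(s["width"],4),"q6",round(s["qpos"][5],2))
PZ=0.0187
E
python3 - <<'E'
from h import *
show()
print(to((.26,-.45,.35),-60)); print(to((0.4205,.345,.33),-60))
E
```

```text
t 0.8 tcp [ 0.238  -0.5235  0.2314] xang -65.5 z [ 0. -0. -1.] F [-0.8 -0.9 -0. ] M [0.   0.02 0.07] w 0.0856 q6 -0.12
(array([ -57.8,  -50.4, -118.6]), np.float64(-0.097))
(array([-715. , -525.6,  -98.8]), np.float64(-0.097))
```

drive_tool(steps=[[-20,-15,-45,0,1],[-45,-35,-90,0,1],[-85,-65,-120,0,1],[-125,-95,-120,0,1],[-165,-125,-120,0,1]])

```text
clock: 1.3
position: [0.2814, -0.3329, 0.3527]
ee_rot: [0.001, 0.841, -0.542, 0.002]
contact_force: [0.6, 0.2, 0.7]
width: 0.0857
```

```bash
python3 - <<'E'
from h import *
show()
print(to((0.4205,.345,.33),-60))
E
```

```text
t 1.3 tcp [ 0.2814 -0.3329  0.3527] xang -65.6 z [ 0.002 -0.003 -1.   ] F [0.6 0.2 0.7] M [-0.01 -0.03  0.  ] w 0.0857 q6 0.12
(array([-560. , -406.6,   20.9]), np.float64(-0.098))
```

drive_tool(steps=[[-40,-29,2,-0.05,1],[-80,-58,4,-0.1,1],[-120,-87,8,-0.1,1],[-160,-116,10,-0.1,1],[-200,-145,12,-0.1,1]])

```text
clock: 1.8
position: [0.3306, -0.089, 0.3402]
ee_rot: [0.001, 0.866, -0.5, 0.003]
contact_force: [2.1, -0.3, -0.3]
width: 0.0853
```

drive_tool(steps=[[-40,-29,2,0,1],[-80,-58,4,0,1],[-120,-87,6,0,1],[-160,-116,8,0,1],[-200,-145,8,0,1]])

```text
clock: 2.3
position: [0.3554, 0.1588, 0.3316]
ee_rot: [0.0, 0.866, -0.499, 0.003]
contact_force: [0.7, 0.1, 1.3]
width: 0.0856
```

```bash
python3 - <<'E'
from h import *
show()
print(to((0.4205,.345,.25),-60))
E
```

```text
t 2.3 tcp [0.3554 0.1588 0.3316] xang -59.9 z [ 0.005 -0.004 -1.   ] F [0.7 0.1 1.3] M [-0.03 -0.07 -0.02] w 0.0856 q6 1.29
(array([-129. , -149.5,   81.3]), np.float64(0.002))
```

drive_tool(steps=[[-32,-37,20,0,1],[-64,-75,40,0,1],[-97,-112,60,0,1],[-129,-149,70,0,1],[-129,-149,80,0,1]])

```text
clock: 2.8
position: [0.4214, 0.3493, 0.2499]
ee_rot: [-0.001, 0.867, -0.498, 0.003]
contact_force: [0.1, -0.8, 0.4]
width: 0.0856
```

```bash
python3 - <<'E'
from h import *
show()
im=manip.get_image("scene"); im2=manip.get_image("top")
A=cv2.resize(im[150:320,220:400],None,fx=3,fy=3,interpolation=cv2.INTER_CUBIC);cv2.imwrite("pics/a1.png",A)
crop(im2,180,180,320,300,5,"pics/a2.png")
print(to((0.4205,.345,.163-PZ),-60))
E
```

```text
t 2.8 tcp [0.4214 0.3493 0.2499] xang -59.7 z [ 0.006 -0.001 -1.   ] F [ 0.1 -0.8  0.4] M [-0.   -0.    0.02] w 0.0856 q6 1.61
(array([  0.4,  -1. , 104.5]), np.float64(0.004))
```

View pics/a1.png

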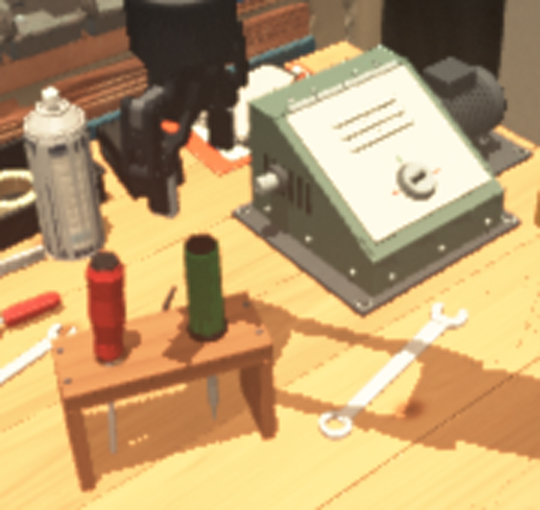

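View pics/a2.png

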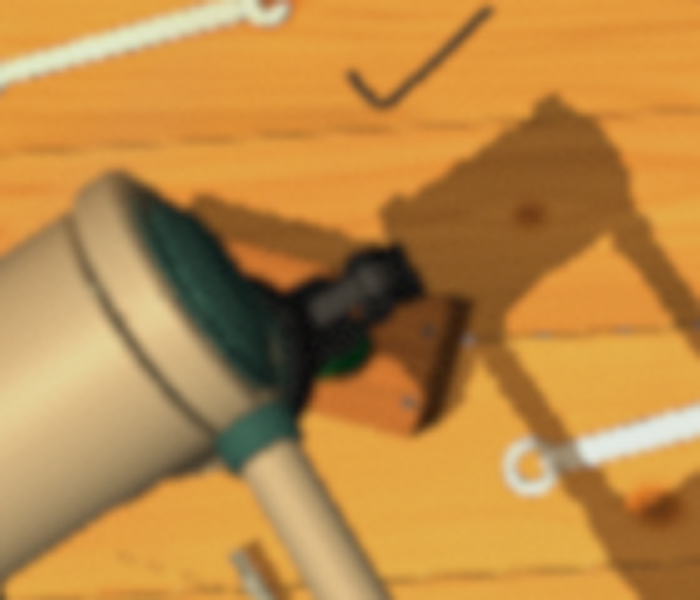

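```bash
python3 - <<'E'
from h import *
im=manip.get_image("scene"); cv2.imwrite("pics/a3.png",im)
print(proj("scene",[(0.4214,0.3493,0.25)]))
E
```

```text
[[284.49552252 214.34444348]]
```

View pics/a3.png

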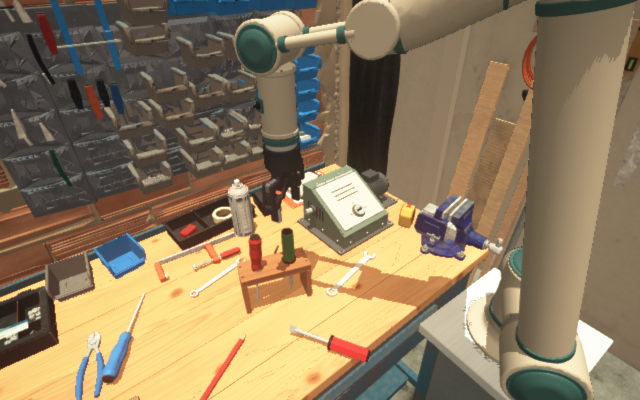

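The loose red look-alike, which had been standing on its tip, has toppled on its own and lies still at scene (330,342). It is out of my way. The gripper is above the green handle, so I descend.

drive_tool(steps=[[0,-1,35,0,1],[0,-1,70,0,1],[0,-1,95,0,1],[0,-1,104,0,1],[0,-1,104,0,1]])

```text
clock: 3.45
position: [0.42, 0.3425, 0.1463]
ee_rot: [0.003, 0.866, -0.499, 0.002]
contact_force: [-0.8, -0.1, 0.5]
width: 0.0858
```

drive_tool(steps=[[0,0,0,0,0],[0,0,0,0,-0.5],[0,0,0,0,-1],[0,0,0,0,-1],[0,0,0,0,-1]], squeeze=30)

```text
clock: 3.95
position: [0.4204, 0.3429, 0.1472]
ee_rot: [0.002, 0.866, -0.499, 0.003]
contact_force: [-0.2, -0.4, 4.6]
width: 0.0278
```

```bash
python3 - <<'E'
from h import *
show()
im=manip.get_image("scene"); crop(im,220,170,340,320,4,"pics/b1.png")
E
```

```text
t 3.95 tcp [0.4204 0.3429 0.1472] xang -59.9 z [ 0.003 -0.007 -1.   ] F [-0.2 -0.4  4.6] M [-0.01  0.17  0.  ] w 0.0278 q6 1.61
```

View pics/b1.png

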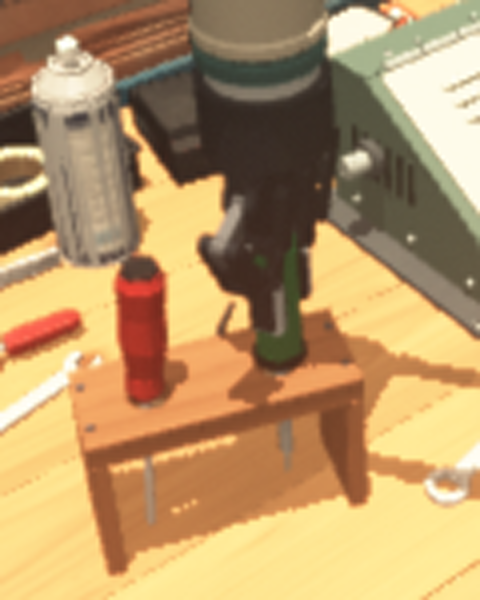

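drive_tool(steps=[[0,0,-20,0,-1],[0,0,-45,0,-1],[0,0,-70,0,-1],[0,0,-84,0,-1],[0,0,-84,0,-1]])

```text
clock: 4.5
position: [0.42, 0.3443, 0.2327]
ee_rot: [0.001, 0.866, -0.499, 0.003]
contact_force: [-1.2, 1.1, -0.6]
width: 0.0278
```

```bash
python3 - <<'E'
from h import *
show()
im=manip.get_image("scene"); crop(im,220,150,340,300,4,"pics/b2.png")
E
```

```text
t 4.5 tcp [0.42   0.3443 0.2327] xang -59.9 z [ 0.003 -0.004 -1.   ] F [-1.2  1.1 -0.6] M [0.22 0.32 0.01] w 0.0278 q6 1.61
```

View pics/b2.png

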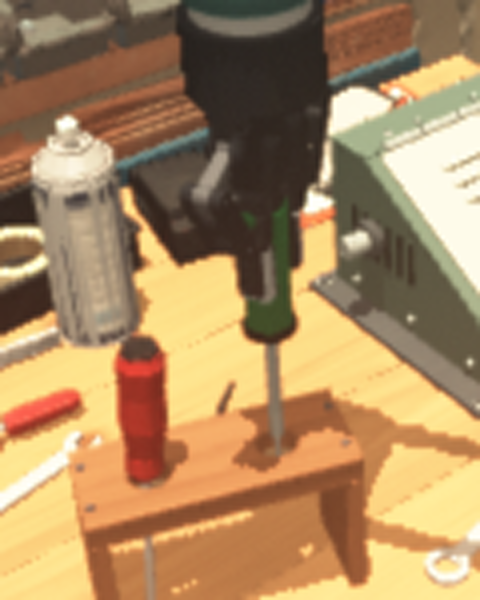

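drive_tool(steps=[[0,15,1,0,-1],[0,30,3,0,-1],[0,45,7,0,-1],[0,60,12,0,-1],[0,70,17,0,-1]], squeeze=20)

```text
clock: 5.05
position: [0.36, 0.3094, 0.2143]
ee_rot: [-0.0, 0.866, -0.499, 0.003]
contact_force: [1.3, 2.3, 2.9]
width: 0.0273
```

```bash
python3 - <<'E'
from h import *
show()
im=manip.get_image("scene"); crop(im,220,150,340,300,4,"pics/b3.png")
E
```

```text
t 5.05 tcp [0.36   0.3094 0.2143] xang -59.9 z [ 0.006 -0.003 -1.   ] F [1.3 2.3 2.9] M [ 0.78 -0.59  0.11] w 0.0273 q6 1.61
```

View pics/b3.png

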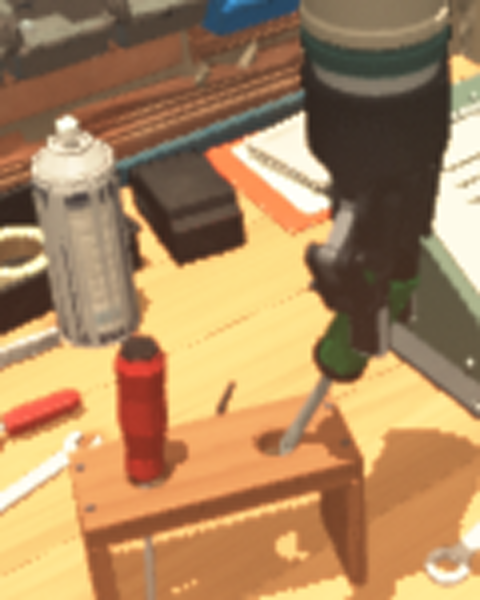

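drive_tool(steps=[[0,0,0,0,-1],[0,10,-20,0,-1],[0,10,-50,0,-1],[0,10,-80,0,-1],[0,10,-80,0,-1]], squeeze=40)

```text
clock: 5.6
position: [0.3506, 0.304, 0.2962]
ee_rot: [-0.0, 0.866, -0.499, 0.004]
contact_force: [-0.5, 0.4, -0.5]
width: 0.0276
```

```bash
python3 - <<'E'
from h import *
show()
im=manip.get_image("scene"); crop(im,260,120,380,270,4,"pics/b4.png")
im=manip.get_image("top"); crop(im,200,200,330,320,5,"pics/b5.png")
print(atz("scene",(287.6,259.3),.112))
E
```

```text
t 5.6 tcp [0.3506 0.304  0.2962] xang -59.9 z [ 0.007 -0.004 -1.   ] F [-0.5  0.4 -0.5] M [ 0.06 -0.    0.02] w 0.0276 q6 1.62
[0.42252393 0.35045179 0.112     ]
```

View pics/b4.png

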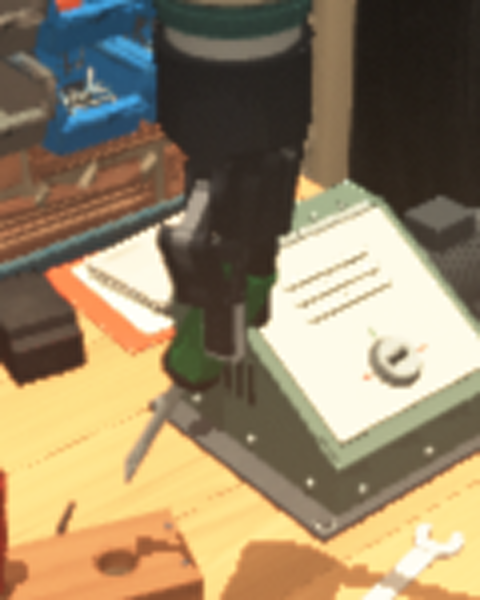

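View pics/b5.png

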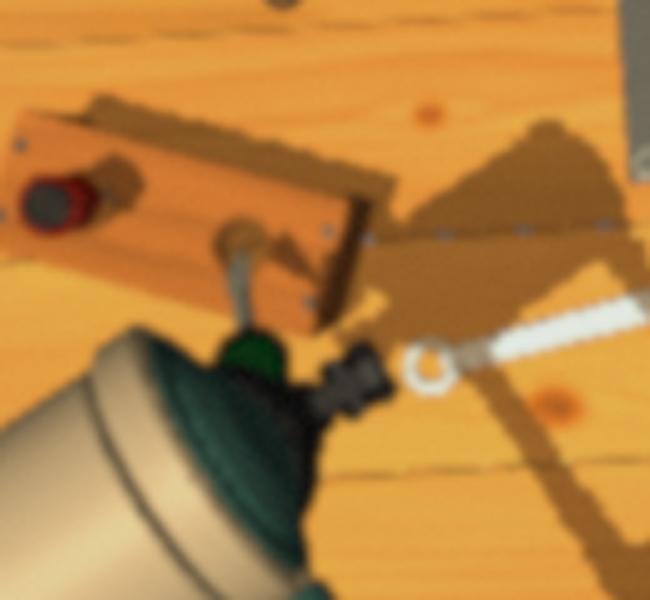

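```bash
python3 - <<'E'
from h import *
S=(290-1+.4,260.3); S=(289.4,260.3);T=(247.6,247.2)
print("hole",atz("scene",S,.112),atz("top",T,.112),tri(S,T))
print("tip",tri((291.9,239.2),(247.0,251.4)))
show()
im=manip.get_image("scene");im2=manip.get_image("top")
A=cv2.resize(im[205:245,280:310],None,fx=13,fy=13,interpolation=cv2.INTER_CUBIC)
B=cv2.resize(im2[240:280,235:265],None,fx=13,fy=13,interpolation=cv2.INTER_CUBIC)
cv2.imwrite("pics/b6.png",np.hstack([A,B]))
E
```

```text
hole [0.41677525 0.34881432 0.112     ] [0.42373141 0.34707747 0.112     ] (array([0.42306439, 0.34723912, 0.10662811]), np.float64(0.6922164514573097), np.float64(0.3825497602550674))
tip (array([0.41549712, 0.33780147, 0.17493207]), np.float64(0.11231044851674428), np.float64(0.06310886466803034))
t 5.7 tcp [0.3488 0.3029 0.2926] xang -59.9 z [ 0.001 -0.007 -1.   ] F [-0.7 -1.1 -1.7] M [-0.04  0.   -0.02] w 0.0274 q6 1.62
```

View pics/b6.png

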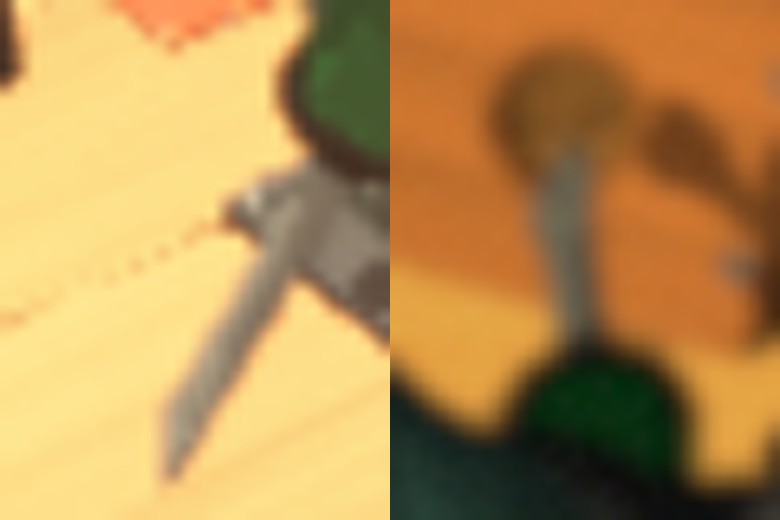

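```bash
python3 - <<'E'
from h import *
tip=np.array([.4155,.338,.175]); j=np.array([np.cos(np.radians(-60)),np.sin(np.radians(-60)),0]); yv=np.array([-.866,-.5,0])
d=np.sin(np.radians(28.5))*yv+np.cos(np.radians(28.5))*np.array([0,0,1])
print(d)
for h in(30,90,150):
    b=R.from_rotvec(np.radians(h)*d).apply(j)
    e=np.array([tip+.008*b,tip-.008*b,tip+.008*b+.014*d,tip-.008*b+.014*d])
    s=(proj("scene",e)-[280,205]+.5)*13; t=(proj("top",e)-[235,240]+.5)*13+[390,0]
    print(h,b.round(2),s.round().tolist(),t.round().tolist())
E
```

```text
[-0.41321949 -0.23857938  0.87881711]
30 [ 0.81 -0.53  0.24] [[161.0, 416.0], [162.0, 487.0], [190.0, 373.0], [191.0, 444.0]] [[572.0, 117.0], [529.0, 191.0], [580.0, 152.0], [536.0, 226.0]]
90 [0.76 0.44 0.48] [[127.0, 426.0], [197.0, 477.0], [155.0, 383.0], [226.0, 434.0]] [[527.0, 121.0], [574.0, 187.0], [534.0, 156.0], [582.0, 223.0]]
150 [-0.05  0.97  0.24] [[127.0, 461.0], [196.0, 442.0], [155.0, 418.0], [226.0, 399.0]] [[505.0, 158.0], [596.0, 151.0], [512.0, 193.0], [603.0, 186.0]]
```

```bash
cat >> h.py <<'E'
SL=np.array([.5002,.0443,.0908]); UP=np.array([.8647,.0389,.5008]); LA=np.array([-.0454,.9990,.0013]); N=np.cross(UP,LA); N/=np.linalg.norm(N)
def plane(n,px):
    c=C[n]; Rm=cv2.Rodrigues(c["rvec"])[0]; o=-Rm.T@c["tvec"]
    d=Rm.T@np.linalg.inv(c["camera_matrix"])@np.array([px[0],px[1],1.]); return o+d*((SL-o)@N)/(d@N)
def jvec(a): return np.array([np.cos(np.radians(a)),np.sin(np.radians(a)),0])
def dvec(a,tilt=None):
    y=jvec(a-90)
    if tilt is None: tilt=np.degrees(np.arctan2(N@y,N[2]))
    return np.sin(np.radians(tilt))*y+np.cos(np.radians(tilt))*np.array([0,0,1]),tilt
LG=.152
def bl(a,tilt=None):
    d,t=dvec(a,tilt); b=R.from_rotvec(np.radians(30)*d).apply(jvec(a)); 
    if b@LA<0 : b=-b
    return np.degrees(np.arctan2(-(b@UP),b@LA)),t,np.degrees(np.arccos(d@N))
def tcp_for(tip,a,tilt=None):
    d,_=dvec(a,tilt); return np.array(tip)+LG*d-np.array([0,0,PZ])
E
python3 - <<'E'
from h import *
for n,f in(("top","top0"),("scene","scene0")):
    g=cv2.cvtColor(cv2.imread(f"pics/{f}.png"),cv2.COLOR_BGR2GRAY).astype(float)
    c=proj(n,SL)[0]; x0,y0=int(c[0])-9,int(c[1])-9
    pts=[];w=[]
    for y in range(y0,y0+19):
        for x in range(x0,x0+19):
            q=plane(n,(x,y))-SL
            if np.linalg.norm(q)<.0135: pts.append((q@LA,q@UP)); w.append(g[y,x])
    pts=np.array(pts);w=np.array(w); t=np.percentile(w,65); ww=np.clip(t-w,0,None)
    m=(pts*ww[:,None]).sum(0)/ww.sum(); cv=((pts-m).T*ww)@(pts-m); e,v=np.linalg.eigh(cv); v=v[:,1]*np.sign(v[0,1])
    print(n,"mean mm",m*1000,"theta deg (ccw: +LA is left, ccw => -UP)",-np.degrees(np.arctan2(v[1],v[0])),e)
for a in range(-130,-20,8): print(a,np.round(bl(a),1))
show()
a=-113
print(to(tcp_for(SL+.05*N+[0,0,.03],a),a), dvec(a))
E
```

```text
top mean mm [-0.34606639  0.05433863] theta deg (ccw: +LA is left, ccw => -UP) 6.3030344389659865 [0.01157622 0.07073762]
scene mean mm [-0.03655984  0.88567389] theta deg (ccw: +LA is left, ccw => -UP) 9.793601676572344 [0.01390525 0.07447894]
-130 [-7.  23.  19.9]
-122 [ 0.2 25.4 16.6]
-114 [ 7.2 27.3 13. ]
-106 [14.1 28.7  9.3]
-98 [20.9 29.6  5.4]
-90 [27.8 30.   1.4]
-82 [34.7 29.9  2.6]
-74 [41.8 29.4  6.6]
-66 [49.2 28.3 10.5]
-58 [56.8 26.8 14.2]
-50 [64.7 24.7 17.7]
-42 [73.  22.2 20.8]
-34 [81.6 19.1 23.7]
-26 [-89.5  15.5  26. ]
t 5.8 tcp [0.3481 0.3027 0.2915] xang -59.9 z [-0.001 -0.008 -1.   ] F [-0.1 -0.6 -2.2] M [-0.02  0.03  0.08] w 0.0277 q6 1.62
(array([232. ,  62.4,  13.1]), np.float64(0.927)) (array([-0.42545338,  0.18059424,  0.88677796]), np.float64(27.528882307871303))
```

drive_tool(steps=[[40,10,0,0.13,-1],[80,20,0,0.27,-1],[120,32,2,0.4,-1],[160,43,4,0.54,-1],[200,53,8,0.67,-1]])

```text
clock: 6.3
position: [0.4018, 0.1013, 0.2835]
ee_rot: [-0.005, -0.652, 0.758, -0.002]
contact_force: [1.3, 0.1, -0.5]
width: 0.0277
```

```bash
python3 - <<'E'
from h import *
show()
a=-113
print(to(tcp_for(SL+.05*N+[0,0,.01],a),a), dvec(a))
E
```

```text
t 6.3 tcp [0.4018 0.1013 0.2835] xang -98.6 z [-0.005 -0.009 -1.   ] F [ 1.3  0.1 -0.5] M [ 0.04 -0.03 -0.  ] w 0.0277 q6 1.81
(array([ 28.9, -13.3,  23.6]), np.float64(0.252)) (array([-0.42545338,  0.18059424,  0.88677796]), np.float64(27.528882307871303))
```

drive_tool(steps=[[14,-6,10,0.12,-1],[29,-13,20,0.25,-1],[29,-13,23,0.25,-1],[29,-13,23,0.25,-1]])

```text
clock: 6.7
position: [0.4091, 0.0705, 0.2592]
ee_rot: [-0.006, -0.553, 0.833, -0.001]
contact_force: [0.3, -0.3, -0.2]
width: 0.0277
```

```bash
python3 - <<'E'
from h import *
im=manip.get_image("scene");im2=manip.get_image("top")
show()
cv2.imwrite("pics/c1.png",np.hstack([cv2.resize(im[160:240,310:390],None,fx=5,fy=5,interpolation=cv2.INTER_CUBIC),cv2.resize(im2[170:250,335:415],None,fx=5,fy=5,interpolation=cv2.INTER_CUBIC)]))
E
```

```text
t 6.8 tcp [0.4098 0.0711 0.2604] xang -112.8 z [-0.006 -0.008 -1.   ] F [-0.2  0.6 -1.3] M [ 0.02 -0.04  0.02] w 0.0278 q6 1.98
```

View pics/c1.png

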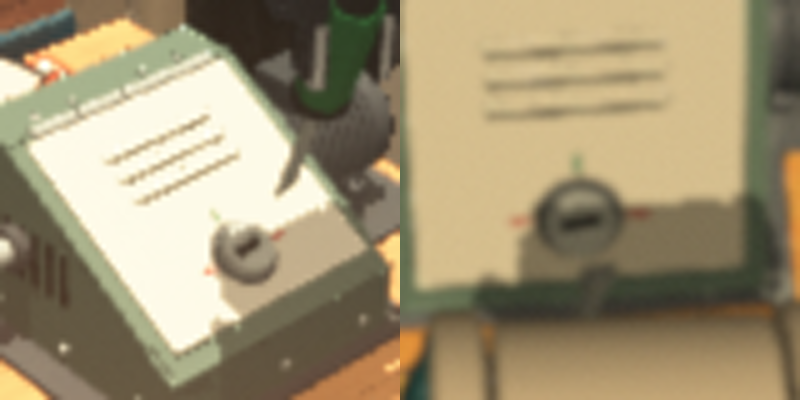

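```bash
python3 - <<'E'
from h import *
im2=cv2.imread("pics/c1.png")
t=tri((366.4,198.1),(375.3,223.3)); s=tri((359.5,208.5),(370.3,213.3)); print(t,s)
x=s[0]-t[0]; print("slot-tip along UP,LA,N mm",[round(v@x*1000,1) for v in(UP,LA,N)])
s_,r=st(); G=s_["position"]+r[:,2]*(-PZ); d=dvec(-112.8,28.5)[0]; tp=G-LG*d; print("FK tip",tp,[round(v@(SL-tp)*1000,1) for v in(UP,LA,N)])
im=manip.get_image("top"); cv2.imwrite("pics/c2.png",cv2.resize(im[195:245,350:400],None,fx=12,fy=12,interpolation=cv2.INTER_CUBIC))
im=manip.get_image("scene"); cv2.imwrite("pics/c3.png",cv2.resize(im[180:225,340:385],None,fx=13,fy=13,interpolation=cv2.INTER_CUBIC))
E
```

```text
(array([0.47636061, 0.0372834 , 0.14031883]), np.float64(0.5933706640129796), np.float64(0.4024368934878307)) (array([0.50133538, 0.0434977 , 0.09150394]), np.float64(0.47361511069396334), np.float64(0.31920104866024474))
slot-tip along UP,LA,N mm [np.float64(-2.6), np.float64(5.0), np.float64(-54.9)]
FK tip [0.47675946 0.04316143 0.14552953] [np.float64(-7.1), np.float64(0.0), np.float64(-59.1)]
```

View pics/c2.png

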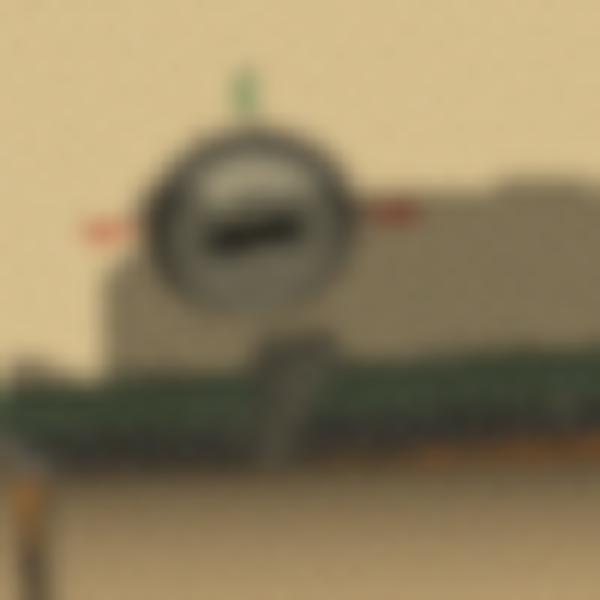

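View pics/c3.png

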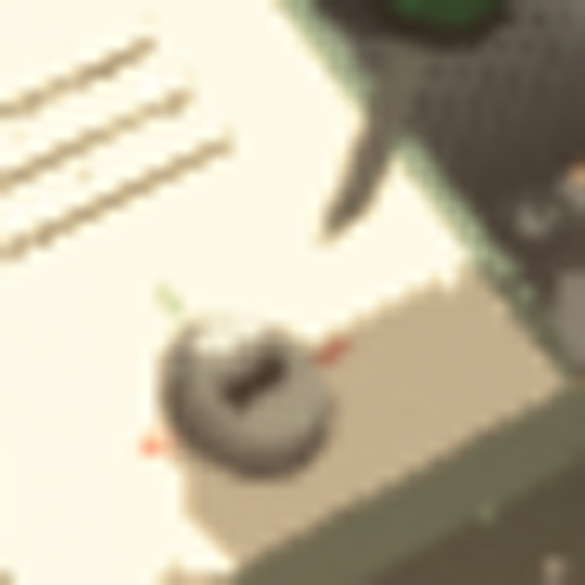

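```bash
python3 - <<'E'
from h import *
t=tri((366.0,197.1),(374.1,222.9)); s=tri((359.2,208.6),(370.9,214.1)); print(t,s)
x=s[0]-t[0]; print("slot-tip along UP,LA,N mm",[round(v@x*1000,1) for v in(UP,LA,N)])
d=dvec(-112.8,28.5)[0]; b=R.from_rotvec(np.radians(30)*d).apply(jvec(-112.8)); tp=t[0]
print((proj("scene",[tp+.008*b,tp-.008*b])-[340,180]+.5)*13,(proj("top",[tp+.008*b,tp-.008*b])-[350,195]+.5)*12)
show()
E
```

```text
(array([0.47689274, 0.04008919, 0.14471413]), np.float64(0.255700759937582), np.float64(0.17344362467417712)) (array([0.50011087, 0.04292733, 0.09150735]), np.float64(0.23108064928942262), np.float64(0.15578537884231383))
slot-tip along UP,LA,N mm [np.float64(-6.5), np.float64(1.7), np.float64(-57.7)]
[[371.89910401 209.43753976]
 [323.60843469 248.36306515]] [[333.69078626 335.63356793]
 [253.73449587 343.18913956]]
t 6.9 tcp [0.4101 0.0712 0.2609] xang -112.8 z [-0.004 -0.008 -1.   ] F [-0.   0.3 -1.6] M [-0.   -0.04 -0.03] w 0.0274 q6 1.98
```

```bash
cat >> h.py <<'E'
def mv(u,l,n):
    s,r=st(); return np.round(r.T@(u*UP+l*LA+n*N),1)
E
python3 - <<'E'
from h import *
for n in(-25,-46,-52,-58,-64): print(n,mv(-6.5,1.2,n))
E
```

```text
-25 [-4.3 -5.7 24.8]
-46 [ -9.  -15.2  43. ]
-52 [-10.3 -17.9  48.2]
-58 [-11.7 -20.7  53.3]
-64 [-13.  -23.4  58.5]
```

drive_tool(steps=[[-2,-3,12,0,-1],[-4,-6,25,0,-1],[-7,-10,35,0,-1],[-9,-15,43,0,-1],[-9,-15,43,0,-1]])

```text
clock: 7.4
position: [0.4273, 0.0735, 0.2165]
ee_rot: [-0.005, -0.554, 0.833, -0.002]
contact_force: [-0.1, -0.1, -0.6]
width: 0.0271
```

```bash
python3 - <<'E'
from h import *
im=manip.get_image("top"); im2=manip.get_image("scene")
show()
cv2.imwrite("pics/c4.png",np.hstack([cv2.resize(im2[185:230,338:383],None,fx=8,fy=8,interpolation=cv2.INTER_CUBIC),cv2.resize(im[195:240,350:395],None,fx=8,fy=8,interpolation=cv2.INTER_CUBIC)]))
s_,r=st(); G=s_["position"]+r[:,2]*(-PZ); d=dvec(-112.8,28.5)[0]; tp=G-LG*d; print("FK tip",tp,[round(v@(SL-tp)*1000,1) for v in(UP,LA,N)])
E
```

```text
t 7.5 tcp [0.4274 0.0734 0.2177] xang -112.8 z [-0.005 -0.008 -1.   ] F [ 0.5 -0.2 -1.9] M [ 0.04  0.05 -0.02] w 0.0274 q6 1.99
FK tip [0.49439083 0.04547304 0.10282929] [np.float64(-1.0), np.float64(-1.5), np.float64(-13.3)]
```

View pics/c4.png

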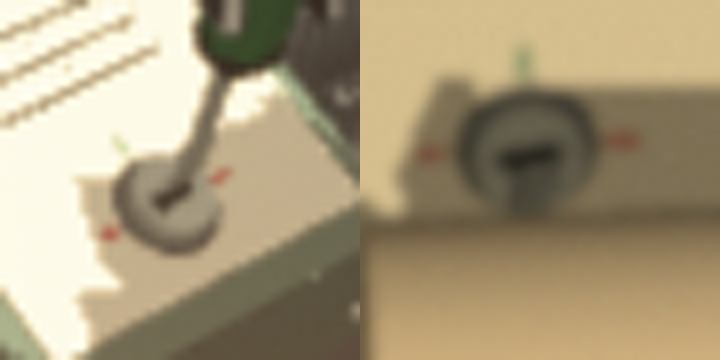

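```bash
python3 - <<'E'
from h import *
for n in(-8,-13,-17,-20): print(n,mv(-.8,0,n))
E
```

```text
-8 [-1.5 -3.   7.3]
-13 [-2.6 -5.3 11.6]
-17 [-3.5 -7.1 15.1]
-20 [-4.2 -8.4 17.7]
```

drive_tool(steps=[[-1.5,-3,7.3,0,-1],[-2.6,-5.3,11.6,0,-1],[-3.5,-7.1,15.1,0,-1],[-4.2,-8.4,17.7,0,-1],[-4.2,-8.4,17.7,0,-1]])

```text
clock: 8.0
position: [0.4364, 0.0739, 0.2004]
ee_rot: [-0.005, -0.554, 0.833, -0.002]
contact_force: [-3.6, 0.4, 6.5]
width: 0.0274
```

```bash
python3 - <<'E'
from h import *
im=manip.get_image("top"); im2=manip.get_image("scene")
show()
cv2.imwrite("pics/c5.png",np.hstack([cv2.resize(im2[185:230,338:383],None,fx=8,fy=8,interpolation=cv2.INTER_CUBIC),cv2.resize(im[195:240,350:395],None,fx=8,fy=8,interpolation=cv2.INTER_CUBIC)]))
s_,r=st(); G=s_["position"]+r[:,2]*(-PZ); d=dvec(-112.8,28.5)[0]; tp=G-LG*d; print("FK tip",tp,[round(v@(SL-tp)*1000,1) for v in(UP,LA,N)])
E
```

```text
t 8.1 tcp [0.4363 0.0739 0.2006] xang -112.8 z [-0.005 -0.008 -1.   ] F [-3.3 -0.3  5.5] M [-0.09  0.41 -0.12] w 0.0277 q6 1.99
FK tip [0.50324209 0.04590946 0.0857485 ] [np.float64(-0.2), np.float64(-1.5), np.float64(5.9)]
```

View pics/c5.png

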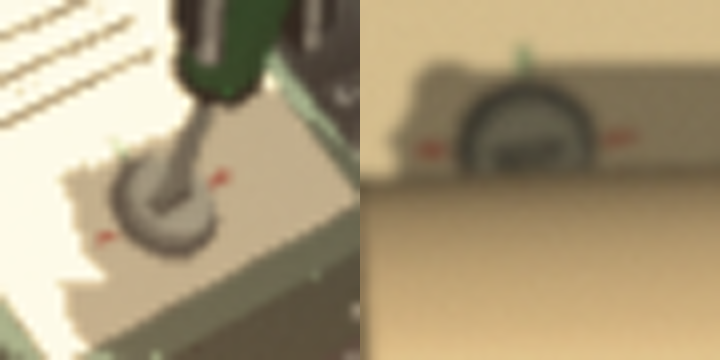

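```bash
cat >> h.py <<'E'
TIP=np.array([.5032,.0457,.0857])
def turnrows(angs,push=0.0,tip=None):
    for a in angs:
        t=(TIP if tip is None else tip)-push*N
        d,tt=to(tcp_for(t,a),a); print(a,d,t if 0 else tt, np.round(bl(a),1))
E
python3 - <<'E'
from h import *
turnrows((-109,-105,-101,-97,-93),.001)
E
```

```text
-109 [ 4.6 -1.3  0.7] -0.066 [11.5 28.3 10.7]
-105 [ 9.8 -0.4  1.5] -0.136 [15.  28.9  8.8]
-101 [15.  -0.2  2.1] -0.206 [18.4 29.3  6.8]
-97 [20.3 -0.6  2.7] -0.275 [21.8 29.7  4.9]
-93 [25.5 -1.7  3. ] -0.345 [25.2 29.9  2.9]
```

drive_tool(steps=[[4.6,-1.3,0.7,-0.066,-1],[9.8,-0.4,1.5,-0.136,-1],[15,-0.2,2.1,-0.206,-1],[20.3,-0.6,2.7,-0.275,-1],[25.5,-1.7,3,-0.345,-1]], squeeze=50)

```text
clock: 8.6
position: [0.4291, 0.0493, 0.1992]
ee_rot: [-0.004, -0.689, 0.724, -0.003]
contact_force: [-1.3, -0.8, 5.7]
width: 0.0275
```

```bash
python3 - <<'E'
from h import *
im2=manip.get_image("scene"); im=manip.get_image("top")
show()
cv2.imwrite("pics/c6.png",np.hstack([cv2.resize(im2[180:230,333:383],None,fx=8,fy=8,interpolation=cv2.INTER_CUBIC),cv2.resize(im[195:245,350:400],None,fx=8,fy=8,interpolation=cv2.INTER_CUBIC)]))
turnrows((-93,-89,-85,-81,-77,-73,-69),.001)
E
```

```text
t 8.7 tcp [0.4291 0.0493 0.1992] xang -93.0 z [-0.002 -0.008 -1.   ] F [-0.6 -0.4  5.9] M [-0.02 -0.08 -0.04] w 0.0275 q6 1.59
-93 [-0.3  1.2  1.4] 0.0 [25.2 29.9  2.9]
-89 [5.  1.3 1.6] -0.07 [28.6 30.   0.9]
-85 [10.3  0.7  1.6] -0.139 [32.1 30.   1.1]
-81 [15.4 -0.5  1.5] -0.209 [35.6 29.9  3.1]
-77 [20.4 -2.4  1.2] -0.279 [39.2 29.7  5.1]
-73 [25.1 -4.8  0.7] -0.349 [42.7 29.3  7.1]
-69 [29.5 -7.8  0.1] -0.419 [46.4 28.8  9. ]
```

View pics/c6.png

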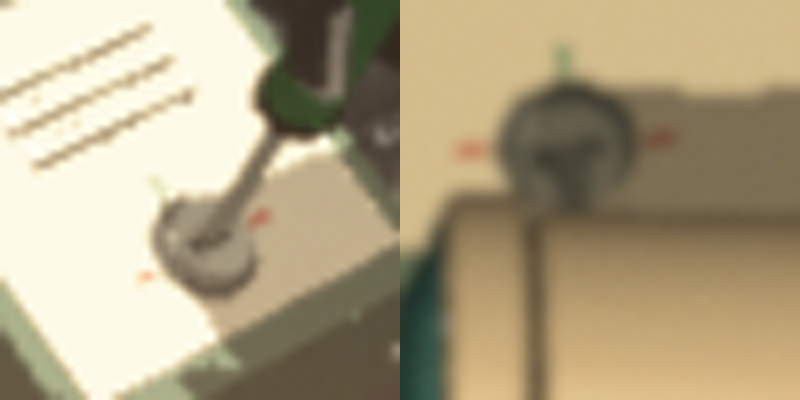

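drive_tool(steps=[[5,1.5,2.2,-0.07,-1],[10.3,0.9,2.6,-0.14,-1],[15.4,-0.3,2.5,-0.21,-1],[20.4,-2.2,2.2,-0.28,-1],[25.1,-4.6,1.7,-0.35,-1]])

```text
clock: 9.2
position: [0.4329, 0.0236, 0.1993]
ee_rot: [0.003, 0.805, -0.593, 0.003]
contact_force: [-3.5, 0.1, 7.3]
width: 0.0272
```

```bash
python3 - <<'E'
from h import *
im2=manip.get_image("scene"); im=manip.get_image("top")
show()
cv2.imwrite("pics/c7.png",np.hstack([cv2.resize(im2[180:230,333:383],None,fx=8,fy=8,interpolation=cv2.INTER_CUBIC),cv2.resize(im[195:245,350:400],None,fx=8,fy=8,interpolation=cv2.INTER_CUBIC)]))
turnrows((-73,-69,-65,-61,-57,-53),.001)
E
```

```text
t 9.3 tcp [0.4328 0.0236 0.1991] xang -72.9 z [-0.    -0.009 -1.   ] F [-3.3 -0.5  7.9] M [ 0.08  0.28 -0.04] w 0.0276 q6 1.18
-73 [-0.4  0.1  0.4] 0.001 [42.7 29.3  7.1]
-69 [ 4.7 -1.3 -0.2] -0.068 [46.4 28.8  9. ]
-65 [ 9.6 -3.2 -0.9] -0.138 [50.1 28.2 10.9]
-61 [14.1 -5.8 -1.8] -0.208 [53.9 27.4 12.8]
-57 [18.3 -8.9 -2.8] -0.278 [57.8 26.6 14.6]
-53 [ 22.  -12.6  -4. ] -0.348 [61.7 25.6 16.4]
```

View pics/c7.png

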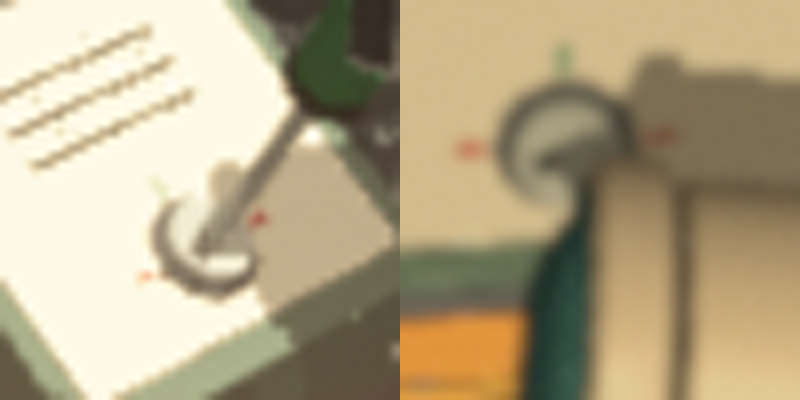

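drive_tool(steps=[[4.7,-1.3,0,-0.07,-1],[9.6,-3.2,-0.7,-0.14,-1],[14.1,-5.8,-1.6,-0.21,-1],[18.3,-8.9,-2.6,-0.28,-1],[22,-12.6,-3.8,-0.35,-1]])

```text
clock: 9.8
position: [0.4487, 0.0043, 0.2033]
ee_rot: [0.007, 0.896, -0.444, 0.0]
contact_force: [-5.4, -5.1, 6.3]
width: 0.0272
```

```bash
python3 - <<'E'
from h import *
im2=manip.get_image("scene"); im=manip.get_image("top")
show()
cv2.imwrite("pics/c8.png",np.hstack([cv2.resize(im2[180:230,333:383],None,fx=8,fy=8,interpolation=cv2.INTER_CUBIC),cv2.resize(im[195:245,350:400],None,fx=8,fy=8,interpolation=cv2.INTER_CUBIC)]))
turnrows((-53,-49,-45,-41,-37,-33),.001)
E
```

```text
t 9.9 tcp [0.4492 0.0046 0.2034] xang -52.8 z [-0.006 -0.012 -1.   ] F [-5.3 -3.4  6.2] M [-0.77  1.24 -0.06] w 0.0275 q6 0.79
-53 [-0.1 -2.7  0.1] 0.004 [61.7 25.6 16.4]
-49 [ 4.3 -5.6 -1.2] -0.066 [65.7 24.4 18.1]
-45 [ 8.3 -9.  -2.5] -0.136 [69.9 23.2 19.7]
-41 [ 11.7 -13.   -4. ] -0.206 [74.1 21.8 21.2]
-37 [ 14.6 -17.5  -5.4] -0.275 [78.3 20.3 22.7]
-33 [ 16.7 -22.4  -6.9] -0.345 [82.7 18.7 24. ]
```

View pics/c8.png

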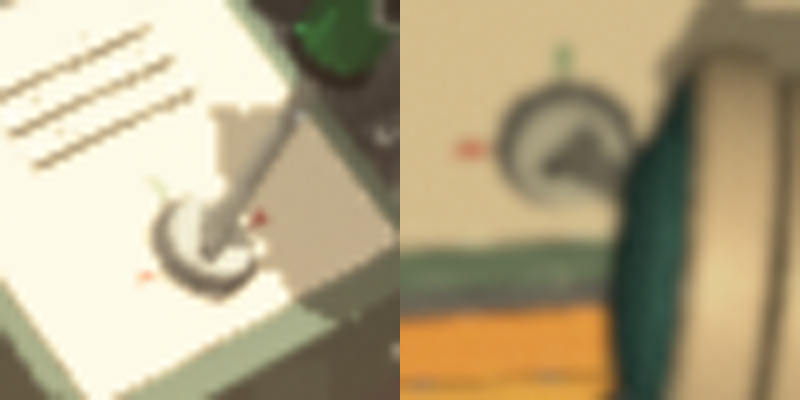

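drive_tool(steps=[[4.3,-5.6,-0.8,-0.07,-1],[8.3,-9,-2.1,-0.14,-1],[11.7,-13,-3.5,-0.21,-1],[14.6,-17.5,-4.9,-0.28,-1],[16.7,-22.4,-6.4,-0.35,-1]])

```text
clock: 10.4
position: [0.4758, 0.0024, 0.2105]
ee_rot: [0.01, 0.96, -0.28, -0.002]
contact_force: [-4.9, -4.0, 6.4]
width: 0.0274
```

```bash
python3 - <<'E'
from h import *
im2=manip.get_image("scene"); im=manip.get_image("top")
show()
cv2.imwrite("pics/c9.png",np.hstack([cv2.resize(im2[180:230,333:383],None,fx=8,fy=8,interpolation=cv2.INTER_CUBIC),cv2.resize(im[195:245,350:400],None,fx=8,fy=8,interpolation=cv2.INTER_CUBIC)]))
turnrows((-33,-29,-25,-21,-17),.001)
E
```

```text
t 10.5 tcp [0.4761 0.0029 0.2105] xang -32.6 z [-0.008 -0.017 -1.   ] F [-5.4 -4.3  7.4] M [-0.94  1.04  0.05] w 0.0276 q6 0.45
-33 [-0.2 -2.3  0.3] 0.007 [82.7 18.7 24. ]
-29 [ 2.9 -6.8 -1.2] -0.063 [87.2 16.9 25.2]
-25 [  5.4 -11.8  -2.6] -0.133 [-88.3  15.1  26.3]
-21 [  7.1 -17.1  -4. ] -0.203 [-83.8  13.1  27.3]
-17 [  8.  -22.8  -5.2] -0.273 [-79.1  11.1  28.1]
```

View pics/c9.png

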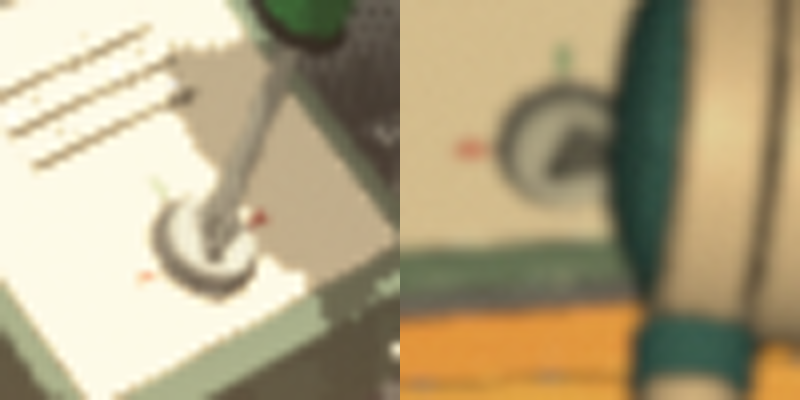

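drive_tool(steps=[[1.5,-4,-0.4,-0.05,-1],[2.9,-6.8,-1,-0.1,-1],[4.5,-9.5,-1.8,-0.14,-1],[6.5,-14,-3,-0.2,-1],[7.5,-18,-4,-0.25,-1]])

```text
clock: 11.0
position: [0.492, 0.0116, 0.2153]
ee_rot: [0.012, 0.987, -0.158, -0.003]
contact_force: [-2.4, -5.1, 5.8]
width: 0.0279
```

```bash
python3 - <<'E'
from h import *
im2=manip.get_image("scene"); im=manip.get_image("top")
show()
cv2.imwrite("pics/c10.png",np.hstack([cv2.resize(im2[180:230,333:383],None,fx=8,fy=8,interpolation=cv2.INTER_CUBIC),cv2.resize(im[195:245,350:400],None,fx=8,fy=8,interpolation=cv2.INTER_CUBIC)]))
E
```

```text
t 11.1 tcp [0.4921 0.0119 0.2153] xang -18.2 z [-0.009 -0.022 -1.   ] F [-3.6 -4.3  5.7] M [-1.04  0.63 -0.02] w 0.0272 q6 0.22
```

View pics/c10.png

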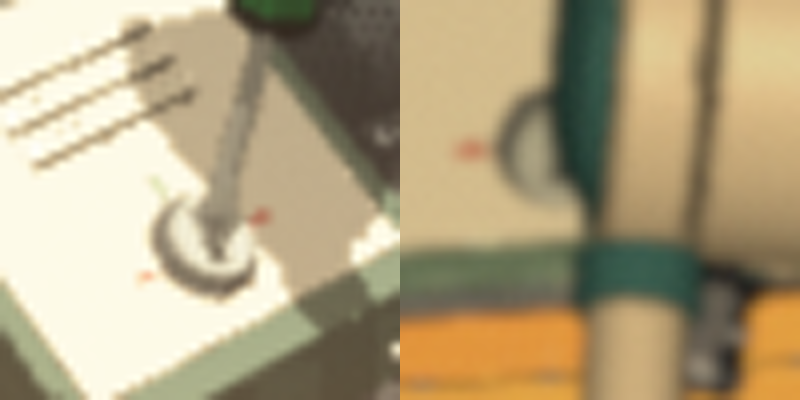

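```bash
python3 - <<'E'
from h import *
for n in(4,8,16,28,40): print(n,mv(0,0,n))
E
```

```text
4 [-1.9  0.8 -3.4]
8 [-3.8  1.6 -6.9]
16 [ -7.5   3.2 -13.8]
28 [-13.1   5.6 -24.1]
40 [-18.8   8.  -34.4]
```

drive_tool(steps=[[-1,0.4,-1.7,0,-1],[-1.9,0.8,-3.4,0,-1],[-3.8,1.6,-6.9,0,-1],[-5.5,2.4,-10,0,-1],[-7.5,3.2,-13.8,0,-1]])

```text
clock: 11.6
position: [0.4851, 0.0112, 0.2297]
ee_rot: [0.012, 0.987, -0.158, -0.001]
contact_force: [2.3, -2.2, 1.0]
width: 0.0272
```

```bash
python3 - <<'E'
from h import *
im2=manip.get_image("scene"); im=manip.get_image("top")
show()
cv2.imwrite("pics/c11.png",np.hstack([cv2.resize(im2[150:250,290:390],None,fx=4,fy=4,interpolation=cv2.INTER_CUBIC),cv2.resize(im[150:250,330:430],None,fx=4,fy=4,interpolation=cv2.INTER_CUBIC)]))
E
```

```text
t 11.7 tcp [0.4849 0.0112 0.2301] xang -18.2 z [-0.006 -0.022 -1.   ] F [ 2.3 -1.8  1. ] M [-0.6  -0.43 -0.11] w 0.0275 q6 0.22
```

View pics/c11.png

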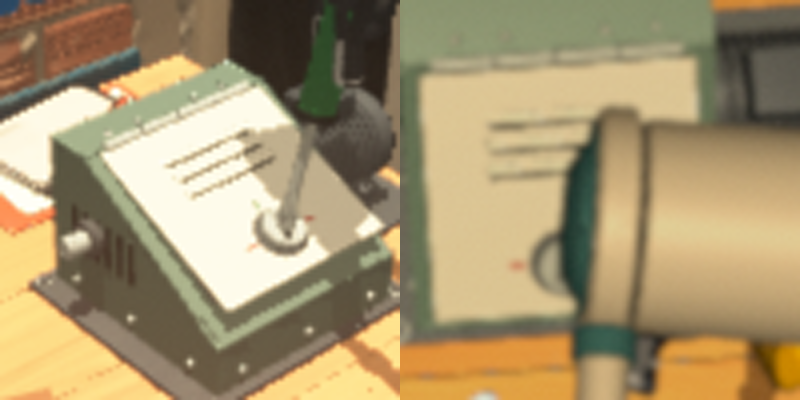

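The hatch is following the blade up, with a gap visible at its lower edge. I keep retracting.

drive_tool(steps=[[-3,1.5,-10,0,-1],[-6,3,-22,0,-1],[-9,4,-36,0,-1],[-11,5,-56,0,-1],[-12,5,-85,0,-1]])

```text
clock: 12.2
position: [0.47, 0.0133, 0.3151]
ee_rot: [0.011, 0.987, -0.158, -0.004]
contact_force: [0.1, -0.4, -0.1]
width: 0.0274
```

```bash
python3 - <<'E'
from h import *
im2=manip.get_image("scene"); im=manip.get_image("top")
show()
cv2.imwrite("pics/c12.png",np.hstack([cv2.resize(im2[130:230,290:390],None,fx=4,fy=4,interpolation=cv2.INTER_CUBIC),cv2.resize(im[150:250,330:430],None,fx=4,fy=4,interpolation=cv2.INTER_CUBIC)]))
E
```

```text
t 12.3 tcp [0.4733 0.013  0.3192] xang -18.2 z [ 0.    -0.021 -1.   ] F [ 1.   0.3 -1. ] M [-0.03 -0.    0.02] w 0.0278 q6 0.21
```

View pics/c12.png

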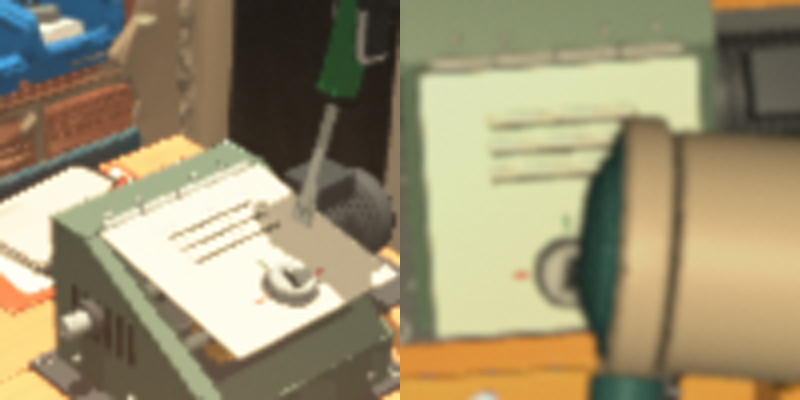

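```bash
python3 - <<'E'
from h import *
d=dvec(-60,12)[0]; print(d)
print(to(tcp_for((.4204,.3445,.16),-60,12),-60))
E
```

```text
[-0.18005681 -0.10395585  0.9781476 ]
(array([-174.9, -275.5,   22.5]), np.float64(0.73))
```

drive_tool(steps=[[-24,-38,-8,0.12,-1],[-48,-76,-14,0.25,-1],[-72,-114,-14,0.38,-1],[-96,-152,-14,0.5,-1],[-120,-190,-10,0.63,-1]])

```text
clock: 12.8
position: [0.4175, 0.2301, 0.3246]
ee_rot: [0.009, 0.891, -0.454, 0.004]
contact_force: [1.0, -0.2, -1.2]
width: 0.0276
```

```bash
python3 - <<'E'
from h import *
show()
print(to(tcp_for((.4204,.3445,.165),-60,12),-60))
E
```

```text
t 12.8 tcp [0.4175 0.2301 0.3246] xang -54.0 z [-0.002 -0.02  -1.   ] F [ 1.  -0.2 -1.2] M [-0.03 -0.01  0.02] w 0.0276 q6 1.32
(array([-94.7, -38.5,  27.7]), np.float64(0.104))
```

drive_tool(steps=[[-40,-16,8,0.05,-1],[-80,-32,16,0.1,-1],[-95,-38,24,0.1,-1],[-95,-38,28,0.1,-1],[-95,-38,28,0.1,-1]])

```text
clock: 13.3
position: [0.3911, 0.3281, 0.2934]
ee_rot: [0.011, 0.867, -0.498, 0.003]
contact_force: [-0.2, -0.4, -0.8]
width: 0.0274
```

```bash
python3 - <<'E'
from h import *
im2=manip.get_image("scene"); im=manip.get_image("top")
show()
cv2.imwrite("pics/d1.png",np.hstack([cv2.resize(im2[180:280,250:350],None,fx=4,fy=4,interpolation=cv2.INTER_CUBIC),cv2.resize(im[200:300,200:300],None,fx=4,fy=4,interpolation=cv2.INTER_CUBIC)]))
E
```

```text
t 13.4 tcp [0.3923 0.3277 0.2946] xang -59.8 z [-0.003 -0.021 -1.   ] F [ 0.7  0.1 -0.7] M [-0.06  0.02  0.01] w 0.0276 q6 1.62
```

View pics/d1.png

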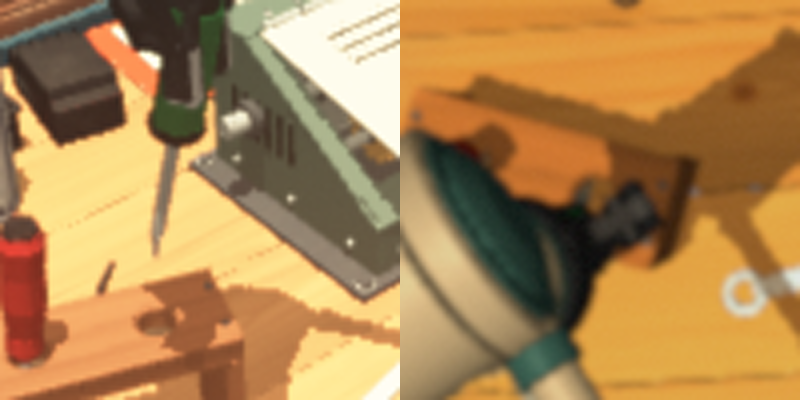

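```bash
python3 - <<'E'
from h import *
h=atz("scene",(288.9,260.1),.112); print(h)
for z in(.155,.16,.165): print(z,proj("scene",h*[1,1,0]+[0,0,z]), atz("scene",(288.6,242.4),z)-h)
s,r=st(); G=s["position"]-r[:,2]*PZ
for t in(8,10,12,14): print(t,G-LG*dvec(-60,t)[0], proj("scene",G-LG*dvec(-60,t)[0]))
# handle axis in scene: collar vs tip
E
```

```text
[0.41813201 0.3494175  0.112     ]
0.155 [[287.82078922 246.91052071]] [ 0.01302508 -0.01044567  0.043     ]
0.16 [[287.69143935 245.32968266]] [ 0.00784611 -0.00753377  0.048     ]
0.165 [[287.56125786 243.73868102]] [ 0.00266715 -0.00462188  0.053     ]
8 [0.41065825 0.33867835 0.16278436] [[293.07802471 244.2922157 ]]
10 [0.41519641 0.34129846 0.16361433] [[291.11589756 243.47613653]]
12 [0.41970672 0.34390248 0.16462668] [[289.16688409 242.6077579 ]]
14 [0.42418368 0.34648726 0.16582016] [[287.23254281 241.68800944]]
```

drive_tool(steps=[[-1,-1,20,0,-1],[-1,-1,40,0,-1],[-1,-1,55,0,-1],[-1,-1,64,0,-1],[-1,-1,64,0,-1]], squeeze=30)

```text
clock: 13.9
position: [0.3926, 0.3266, 0.2367]
ee_rot: [0.008, 0.866, -0.5, 0.005]
contact_force: [-8.2, -3.2, 25.1]
width: 0.0273
```

```bash
python3 - <<'E'
from h import *
im2=manip.get_image("scene"); im=manip.get_image("top")
show()
cv2.imwrite("pics/d2.png",np.hstack([cv2.resize(im2[190:290,250:350],None,fx=4,fy=4,interpolation=cv2.INTER_CUBIC),cv2.resize(im[200:300,200:300],None,fx=4,fy=4,interpolation=cv2.INTER_CUBIC)]))
E
```

```text
t 14.0 tcp [0.3925 0.3266 0.2368] xang -59.9 z [ 0.001 -0.019 -1.   ] F [-8.6 -3.6 27.1] M [-0.85  1.37 -0.06] w 0.0277 q6 1.62
```

View pics/d2.png

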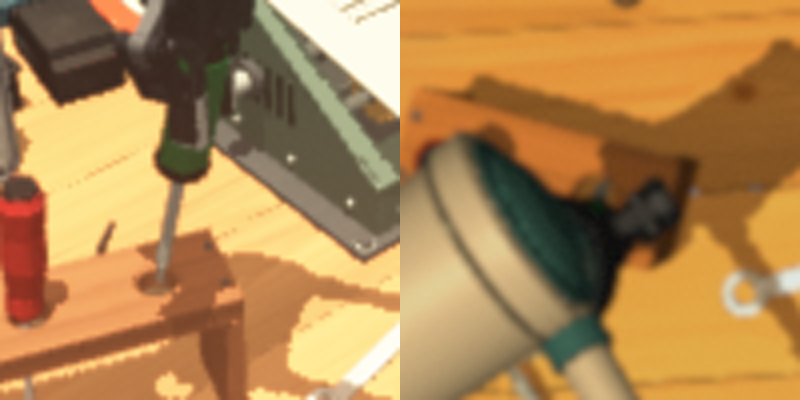

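drive_tool(steps=[[0,0,-6,0,-1],[0,5,-4,0,-1],[0,5,4,0,-1],[0,5,8,0,-1],[0,5,8,0,-1]])

```text
clock: 14.5
position: [0.3888, 0.3238, 0.2357]
ee_rot: [0.005, 0.866, -0.5, 0.007]
contact_force: [-8.7, -3.8, 38.4]
width: 0.027
```

```bash
python3 - <<'E'
from h import *
im2=manip.get_image("scene"); im=manip.get_image("top")
show()
cv2.imwrite("pics/d3.png",np.hstack([cv2.resize(im2[190:290,250:350],None,fx=4,fy=4,interpolation=cv2.INTER_CUBIC),cv2.resize(im[220:270,220:270],None,fx=8,fy=8,interpolation=cv2.INTER_CUBIC)]))
E
```

```text
t 14.6 tcp [0.3888 0.3238 0.2356] xang -60.0 z [ 0.007 -0.015 -1.   ] F [-9.2 -5.5 38.2] M [-1.01  1.14 -0.17] w 0.0274 q6 1.62
```

View pics/d3.png

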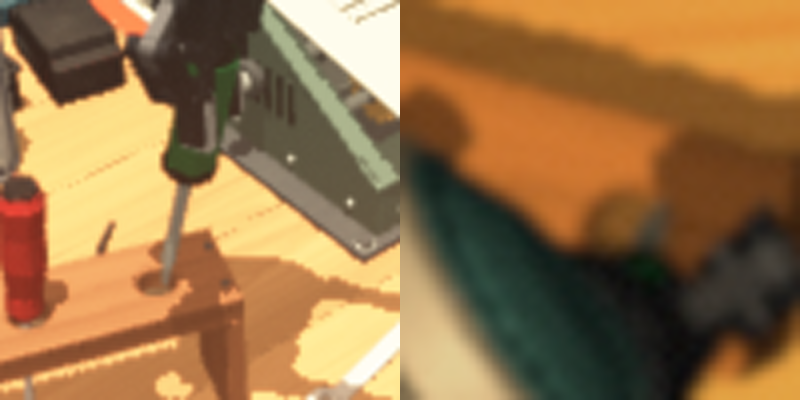

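```bash
python3 - <<'E'
from h import *
a=tri((290.9,262.3),(251.6,246.6)); b=tri((289.0,260.1),(247.3,247.0)); print(a,b)
print(atz("top",(251.6,246.6),.112)-atz("top",(247.3,247.0),.112), atz("scene",(290.9,262.3),.112)-atz("scene",(289.0,260.1),.112))
s,r=st(); print(r.T@np.array([0,10,0]))
E
```

```text
(array([0.42473471, 0.34026346, 0.09434795]), np.float64(0.08916824621478425), np.float64(0.0494662198802423)) (array([0.42361254, 0.34790831, 0.10726212]), np.float64(0.6521195084935798), np.float64(0.3604693255086047))
[ 0.00078898 -0.01054928  0.        ] [-0.0094602   0.00047037  0.        ]
[-8.65726998 -5.00280846 -0.15357094]
```

drive_tool(steps=[[0,0,-8,0,-1],[-3,-2,-12,0,-1],[-6,-3.5,-12,0,-1],[-6,-3.5,-12,0,-1]], squeeze=40)

```text
clock: 15.0
position: [0.3883, 0.3311, 0.2458]
ee_rot: [0.006, 0.866, -0.5, 0.006]
contact_force: [0.3, -0.4, -1.7]
width: 0.0275
```

```bash
python3 - <<'E'
from h import *
im2=manip.get_image("scene"); im=manip.get_image("top")
show()
cv2.imwrite("pics/d4.png",np.hstack([cv2.resize(im2[230:275,265:310],None,fx=8.9,fy=8.9,interpolation=cv2.INTER_CUBIC),cv2.resize(im[225:270,225:270],None,fx=8.9,fy=8.9,interpolation=cv2.INTER_CUBIC)]))
E
```

```text
t 15.1 tcp [0.3883 0.3307 0.2459] xang -60.0 z [ 0.004 -0.017 -1.   ] F [ 0.3  0.5 -1.2] M [-0.    0.01 -0.01] w 0.0276 q6 1.63
```

View pics/d4.png

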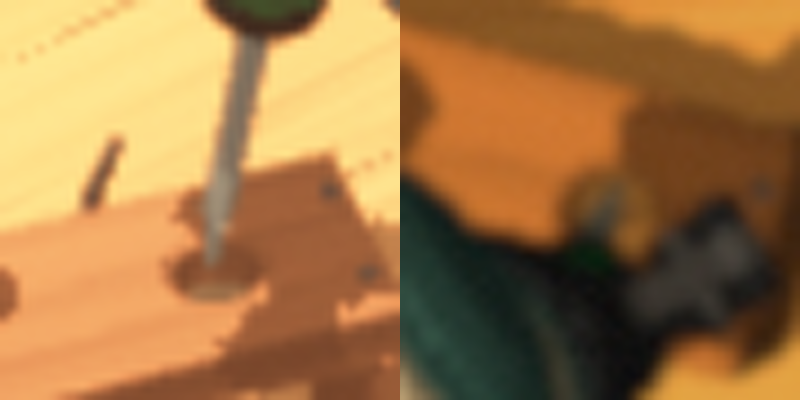

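drive_tool(steps=[[0,0,8,0,-1],[0,0,15,0,-1],[0,0,22,0,-1],[0,0,22,0,-1]], squeeze=30)

```text
clock: 15.5
position: [0.3875, 0.3297, 0.2222]
ee_rot: [0.008, 0.866, -0.5, 0.005]
contact_force: [0.1, -0.7, -0.9]
width: 0.0272
```

```bash
python3 - <<'E'
from h import *
im2=manip.get_image("scene"); im=manip.get_image("top")
show()
cv2.imwrite("pics/d5.png",np.hstack([cv2.resize(im2[210:300,250:340],None,fx=4.4,fy=4.4,interpolation=cv2.INTER_CUBIC),cv2.resize(im[225:270,225:270],None,fx=8.8,fy=8.8,interpolation=cv2.INTER_CUBIC)]))
E
```

```text
t 15.6 tcp [0.3882 0.3303 0.2235] xang -60.0 z [ 0.004 -0.017 -1.   ] F [-0.9  0.  -0.8] M [-0.02  0.03  0.05] w 0.0276 q6 1.63
```

View pics/d5.png

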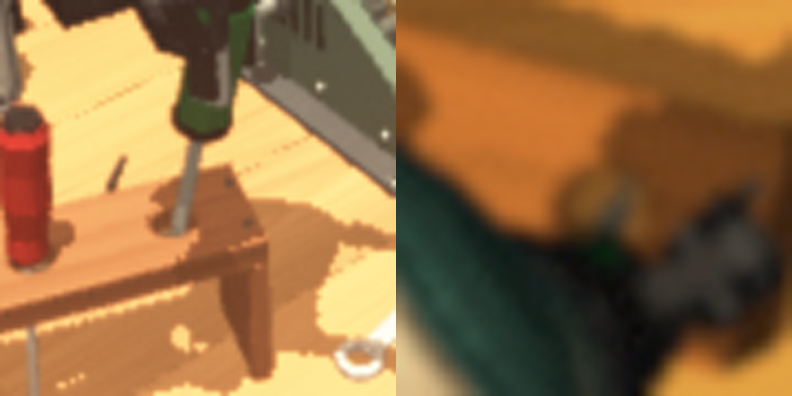

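drive_tool(steps=[[1,-9,3,0,-1],[2,-18,6,0,-1],[3,-27,9,0,-1],[4,-35,12,0,-1],[4,-38,14,0,-1]], squeeze=20)

```text
clock: 16.1
position: [0.4222, 0.3461, 0.2089]
ee_rot: [0.008, 0.866, -0.5, 0.004]
contact_force: [-4.8, -1.1, 2.1]
width: 0.0277
```

```bash
python3 - <<'E'
from h import *
im2=manip.get_image("scene")
show()
cv2.imwrite("pics/d6.png",cv2.resize(im2[190:310,240:340],None,fx=4.8,fy=4.8,interpolation=cv2.INTER_CUBIC))
E
```

```text
t 16.15 tcp [0.4222 0.3459 0.2085] xang -60.0 z [-0.001 -0.018 -1.   ] F [-4.5  0.1  0. ] M [ 0.2   1.33 -0.02] w 0.0271 q6 1.62
```

View pics/d6.png

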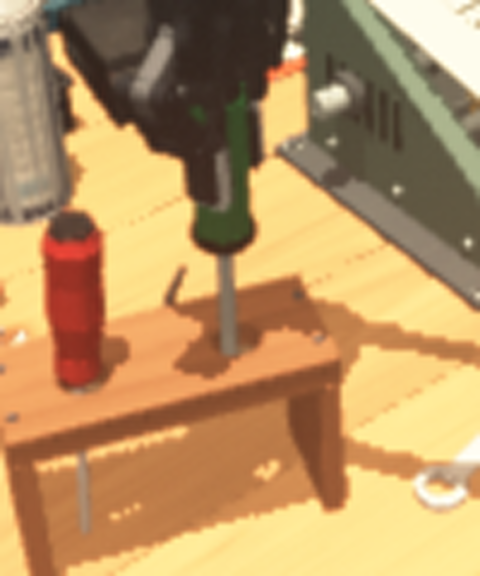

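drive_tool(steps=[[0,0,12,0,-1],[0,1,25,0,-1],[0,1.5,38,0,-1],[0,1.5,50,0,-1],[0,1.5,56,0,-1]])

```text
clock: 16.65
position: [0.4213, 0.3437, 0.1512]
ee_rot: [0.008, 0.866, -0.5, 0.005]
contact_force: [-0.2, 0.1, -1.3]
width: 0.0276
```

```bash
python3 - <<'E'
from h import *
im2=manip.get_image("scene")
show()
cv2.imwrite("pics/d7.png",cv2.resize(im2[190:310,240:340],None,fx=4.8,fy=4.8,interpolation=cv2.INTER_CUBIC))
E
```

```text
t 16.7 tcp [0.4209 0.3435 0.1507] xang -60.0 z [-0.002 -0.02  -1.   ] F [-0.3 -1.  -1.8] M [ 0.03  0.01 -0.05] w 0.0276 q6 1.62
```

View pics/d7.png

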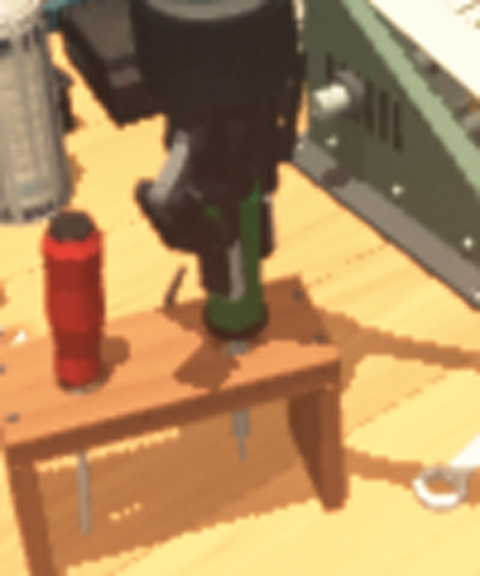

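Nearly seated, with no force. I lower the last few mm and open.

drive_tool(steps=[[0,0,2,0,-1],[0,0,4,0,-1],[0,0,4,0,-0.3],[0,0,4,0,0.3],[0,0,4,0,1]])

```text
clock: 17.2
position: [0.4212, 0.3437, 0.1472]
ee_rot: [0.008, 0.866, -0.5, 0.004]
contact_force: [-0.0, 0.1, -0.3]
width: 0.0575
```

drive_tool(steps=[[0,0,0,0,1],[0,0,0,0,1],[0,0,0,0,1],[0,0,-25,0,1],[0,0,-60,0,1]])

```text
clock: 17.7
position: [0.42, 0.344, 0.2059]
ee_rot: [0.011, 0.866, -0.5, 0.003]
contact_force: [0.4, 0.2, -0.1]
width: 0.0855
```

drive_tool(steps=[[0,0,-45,0,1],[0,0,-90,0,1],[10,40,-130,0,1],[20,90,-130,0,1],[30,130,-130,0,1]])

```text
clock: 18.2
position: [0.3226, 0.2553, 0.3398]
ee_rot: [0.009, 0.866, -0.5, 0.004]
contact_force: [0.2, -0.7, 0.5]
width: 0.0854
```

```bash
python3 - <<'E'
from h import *
im2=manip.get_image("scene"); im=manip.get_image("top")
show()
cv2.imwrite("pics/e1.png",im2);cv2.imwrite("pics/e2.png",im)
E
```

```text
t 18.3 tcp [0.3184 0.2525 0.3395] xang -60.0 z [-0.006 -0.023 -1.   ] F [-0.9 -0.1  0.1] M [ 0.03 -0.03 -0.03] w 0.0856 q6 1.56
```

View pics/e1.png

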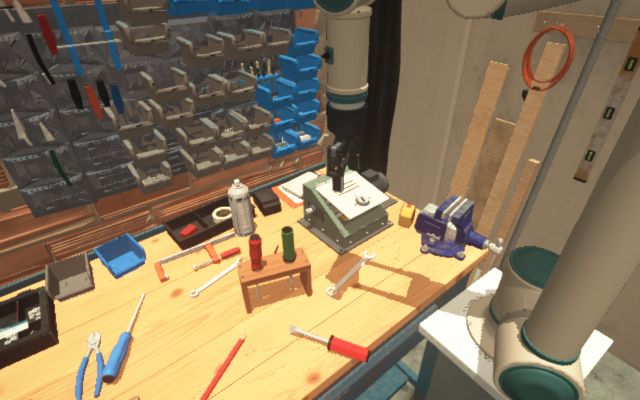

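View pics/e2.png

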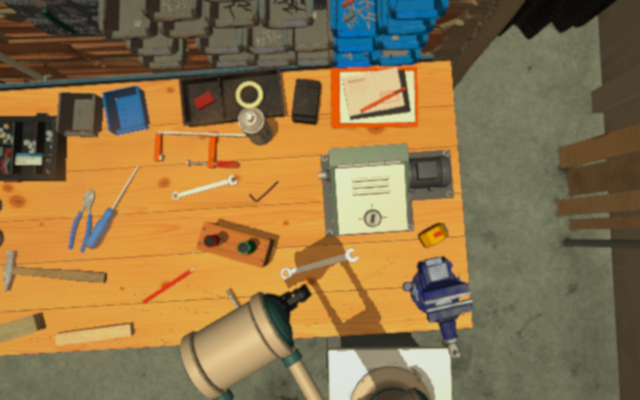

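```bash
python3 - <<'E'
from h import *
a=cv2.imread("pics/e1.png");b=cv2.imread("pics/e2.png")
f=lambda i,x,y,w:cv2.resize(i[y:y+w,x:x+w],(400,400),interpolation=cv2.INTER_CUBIC)
cv2.imwrite("pics/e3.png",np.hstack([f(a,240,215,80),f(a,300,150,100)]))
print(tri((361,200),(372.8,218)),"slot now; was",SL)
for n in("spray_can_mid","measure_mid"):
    for c in C: print(n,c,[(round(d["conf"],2),np.round(d["location"],1)) for d in manip.masks_of(c,n)][:2])
E
```

```text
(array([0.49022899, 0.04274944, 0.12839954]), np.float64(1.261582003964758), np.float64(0.8569787910358051)) slot now; was [0.5002 0.0443 0.0908]
spray_can_mid scene [(0.74, array([241. , 209.5])), (0.74, array([290.7, 245.1]))]
spray_can_mid top [(0.97, array([256. , 127.3]))]
measure_mid scene [(0.87, array([409.5, 214.7])), (0.38, array([353.3, 198.6]))]
measure_mid top [(0.93, array([433.6, 235. ]))]
```

View pics/e3.png

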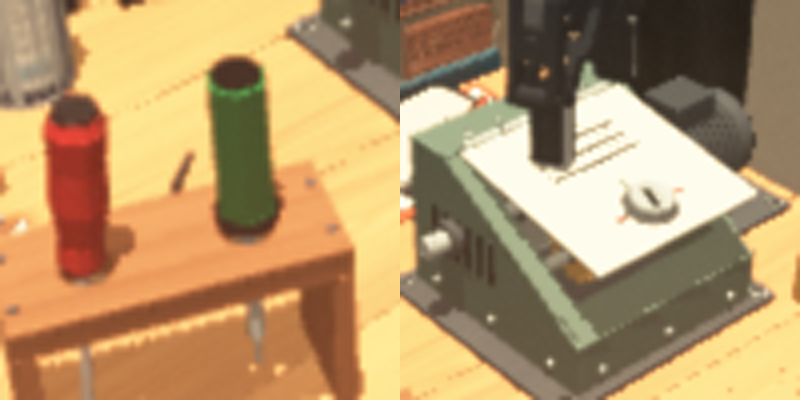

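```bash
python3 - <<'E'
from h import *
a=cv2.imread("pics/scene0.png")
b=manip.get_image("scene")
f=lambda i,x,y,w:cv2.resize(i[y:y+w,x:x+w],(400,400),interpolation=cv2.INTER_CUBIC)
cv2.imwrite("pics/e4.png",np.hstack([f(a,265,220,60),f(b,265,220,60)]))
E
```

```text
(no output)
```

View pics/e4.png

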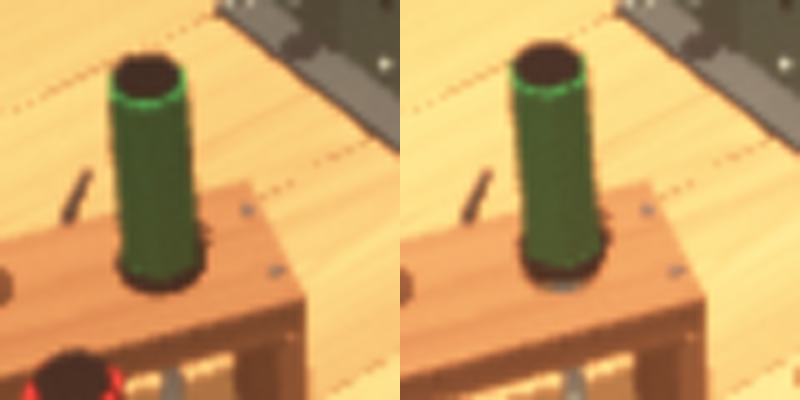

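```bash
python3 - <<'E'
from h import *
a=cv2.imread("pics/top0.png"); b=manip.get_image("top"); c=manip.get_image("scene"); a2=cv2.imread("pics/scene0.png")
f=lambda i,x,y,w:cv2.resize(i[y:y+w,x:x+w],(400,400),interpolation=cv2.INTER_CUBIC)
cv2.imwrite("pics/e5.png",np.vstack([np.hstack([f(a,225,230,40),f(b,225,230,40)])]))
cv2.imwrite("pics/e6.png",np.hstack([f(a2,265,245,50),f(c,265,245,50)]))
e1=cv2.imread("pics/e1.png"); print(np.abs(e1[220:300,265:325].astype(int)-c[220:300,265:325]).max(2).mean())
show()
E
```

```text
0.8727083333333333
t 18.65 tcp [0.3239 0.2564 0.3379] xang -60.0 z [-0.006 -0.022 -1.   ] F [ 0.2 -0.4 -0.5] M [ 0.07 -0.01 -0.03] w 0.0855 q6 1.56
```

View pics/e5.png

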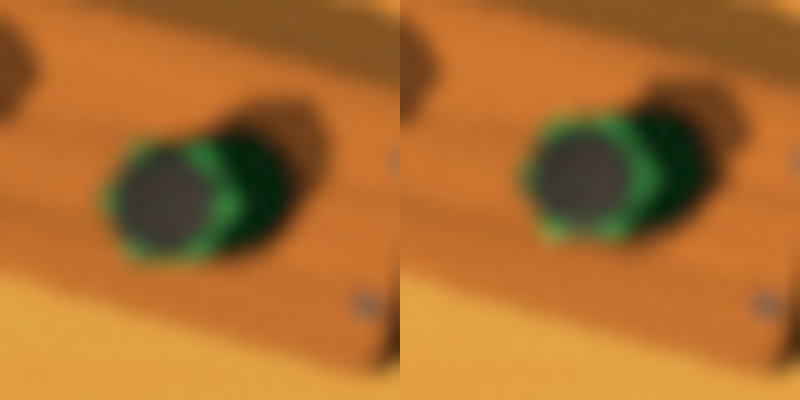

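View pics/e6.png

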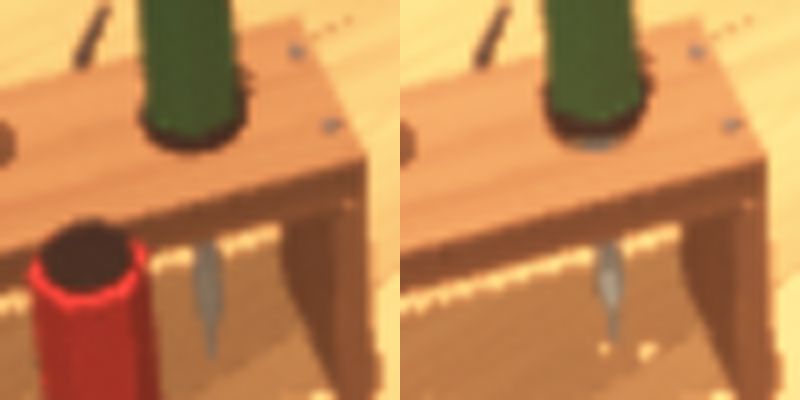

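```bash
python3 - <<'E'
from h import *
print(manip.sign_off())
E
```

```text
the job is handed in; nothing more can be done
None
```

The fastener is open, the hatch is released and standing ajar, and the green screwdriver is back upright in its rack hole. I handed the job in at about 18.7 s of the 51 s. It returns no verdict, so the checks below are my own readings from the pictures.

**What I did:** The tool can only turn about its own vertical axis. So I pivoted the driver in the pads against the rack hole's rim to match the 30° hatch. The blade then went into the slot and turned the fastener anticlockwise. On the way back the tip caught the hole's rim once, pressing with about 38 N along the driver. I lifted, shifted it about 7 mm and it went in.

**Last checks:**
- **Fastener and hatch:** the slot points at the green tick. Its head has risen about 39 mm, which puts the hatch at roughly 0.3 rad. The fastener's angle while the blade was in the slot was only judged from the pictures.
- **Screwdriver:** it stands upright with its collar on the board, but not where it started. It has moved about 7 mm sideways within the hole's play, against a 15 mm limit.
- **Bystanders:** the spray can looks unmoved. The tape measure's detected position differs by 2–4 pixels from the start, but the pictures show it in the same place. I never went near either.
- **Arm:** the gripper is open, clear of everything, and reads no contact force.

The loose red look-alike screwdriver was standing on its tip at the start and toppled while the arm was elsewhere. It still lies on the worktop, and I did not touch it.

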